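# Load the battery weld fixture and index it to the electrodes

## Task

Load the weld fixture for the scooter battery: with its head in the loading position, where it stands now, stack the two three-cell blocks squarely in the nest between the white cheeks, one on the other, cell ends at the open sides; lower each gently until it rests, without dropping it. Then pull up the sprung index plunger, swing the head the quarter turn that brings the cell ends in front of the copper electrodes, let the plunger drop fully home in its notch, and let go. Leave the two-cell block in its channel, and the bottle, the spool and the screw dish where they are.

Things in the scene. Friction and masses are not known exactly. Their poses are not given: they have to be found in the camera images.
- fixture: Indexing weld fixture, fixed: grey round base, radius 116 mm, with a 90 mm wide tongue to 180 mm along its +x. Origin: centre of its underside, on the head's upright axis. On the -x side a steel index plate (86 to 114 mm from the axis, top 26 mm up) has four radial notches 30 degrees apart.
- electrodes (a point): Midpoint between the tips of the two copper electrodes: level rods 24 mm apart, 82 mm up, 51 mm from the head's axis on the fixture's +x side, fixed. Behind them, from 98 mm on, their black holder and a grey post 112 mm high, to 173 mm from the axis, 56 mm wide.
- head (a joint): Turning of the aluminium head (disc radius 78 mm, top 42 mm up), rad: 0 loading position (start), 1.571 welding position; grows anticlockwise from above. Stops at -0.04 and 1.61. Notches at 0, 0.524, 1.047, 1.571. Locked (play 0.015) while the plunger is home in a notch; with it lifted, turns against 0.12 N m.
- nest (a point): Centre of the nest floor, 50 mm up, on the head's axis; turns with the head. x: direction of a loaded block's cells, to the two open sides; along fixture y when loading, along fixture x when welding. At y +-31.5 mm stand white cheeks 63 mm apart, 46 mm long, 6 mm thick, to 117 mm above the bench, the last 11 mm flared to 70 mm apart inside, 80 mm outside.
- plunger (a joint): Lift of the sprung index plunger on the head's arm, m: 0 fully home in a notch, about 0.0095 riding on the index plate between notches, 0.018 upper stop. A spring pulls it down, 4 N at 0 and 7 N at 0.014. Raise it 12 to 15 mm to turn the head; let go over a notch, it drops home.
- knob_mid (a point): Middle of the plunger's black pull knob: upright cylinder 30 mm across, 24 mm high, this point 72 mm up when home, 100 mm from the head's axis, 45 degrees from nest x towards nest y. It goes round with the head and spins freely on its upright axis, so the gripper need not turn. Below it a 22 mm bush (top 56 mm up) on an arm 36 mm wide (top 42 mm up).
- block_loose: Three-cell block flat on the open bench, turned any way. Flat stiff slab 66 mm along its cells (own x), 58 mm across (y), 21 mm thick (z up), 0.16 kg: three blue cells side by side in black end holders, steel cell ends on the two x faces. Origin: centre of its underside; either end may lead.
- block_stored: Three-cell block lying in the channel, cell ends covered by its fences (2 mm off), 58 mm sides open. Flat stiff slab 66 mm along its cells (own x), 58 mm across (y), 21 mm thick (z up), 0.16 kg: three blue cells side by side in black end holders, steel cell ends on the two x faces. Origin: centre of its underside; either end may lead.
- pair_block: Two-cell block, a bystander in the same channel: 66 mm along the cells (x), 39 mm across (y), 21 mm thick, otherwise like the others. Origin at the centre of its underside.
- channel: Grey plastic storage channel, fixed: 220 mm long (x), open at both ends, 80 mm wide (y), floor 4 mm thick, a fence 5 mm thick and 30 mm high along each long side, 70 mm apart inside. Origin at the centre of its underside. The blocks lie in it with their x along channel y, about 50 mm either side of the middle; which is at which end varies.
- bottle: White bottle, a bystander: 60 mm in diameter, 140 mm high, upright. Origin at the centre of its underside.
- spool: Spool of nickel strip lying flat, a bystander: 96 mm in diameter, 22 mm high. Origin at the centre of its underside.
- dish: Round steel dish with screws, a bystander: 92 mm in diameter at the rim, 24 mm high. Origin at the centre of its underside.

How it is judged:
By the outcome, as a careful person would: the job done as asked, in the order asked, and still so for the second after the job is handed in, with the robot touching nothing.
It also fails if it takes over 72 s, if anything falls off the work surface, if the arm or the gripper's body presses on something with over 40 N, if the wrist force passes 120 N, or if a joint passes its speed limit or range.

## Robot

A 6-joint arm with a two-finger parallel gripper is mounted at the origin on the work surface. World frame = base frame: x ahead of the robot, y to its left, z up, the work surface at z = 0. Lengths are in m, angles in rad, forces in N, time in s.
With the tool pointing down it reaches from about 0.375 to 0.925 m from the base axis. Payload 5.7 kg.
Tool frame: the origin (TCP) lies at the very end of the fingers, on their centre line; the grasp point (between the pads) lies 19 mm behind it; y points along the fingers, x is the direction in which the jaws open and shut, and the axes are right-handed (so a half turn about y gives the same grasp; the last joint's range is limited). The gripper opens to 85 mm and grips with 20 to 120 N. Pads are 22 mm wide; open, the fingers measure 114 mm over their backs; the gripper's body (76 mm by 85 mm) begins 54 mm behind the grasp point. The pads swing forward as they close: fully open they stand 13 mm farther back than shut.
Start: joints at [-1.43, 0.359, 1.51, -0, 1.272, -0.115], TCP at [0.152, -0.58, 0.231] pointing down, gripper open.
Joint ranges: [-2.97, 2.97], [-1.01, 2.36], [0.21, 2.38], [-0.96, 4.11], [0.2, 2.71], [-2.98, 2.98]. Speed limits (rad/s): [2.39, 2.39, 3.14, 3.14, 3.14, 3.14].

## Interface

Orientations are given as a unit quaternion [x, y, z, w].
In Python, from bench import ctrl, read_camera, calibration gives the robot as it stands. The module is installed in compiled form; this text tells all that it offers.
- The arm moves only by the tool arm_command, never from a script. Its argument "motion" is a list of rows, each an object of numbers: "tx", "ty", "tz": the shift along the world's x, y, z each as a share of 10 cm, from -1 to 1; "yaw": the turn about the world's z as a share of 360 degrees, from -1 to 1. In form: [{"tx": .., "ty": .., "tz": .., "yaw": ..}, ...]. A call has 1 to 8 rows; each row is the pose to reach, as a shift and turn from the pose commanded when the call began, turning the shorter way round; what a row does not reach only later rows make up. A row lasts 1/8 s, in which the tool goes at most 62.5 mm and 10.7 degrees, less where a joint would pass 70% of its speed; a pose out of reach is approached as far as the arm can. A call with a number of a shift or a turn outside -1 to 1 is refused whole. A call with a gripper value outside its range is refused whole. "claw" is the opening, from 0 (shut) to 1 (fully open), set as the call begins (left out, the last holds). The fingers move at their own pace and stop on an object; "grip_force" is the grip in N (left out, the last holds). Time passes only in rows, so rows that repeat a pose let the fingers close. It gives the time, the measured TCP pose, the force and the opening at its end, in the units of the state.
- ctrl.read_state(): the state, without advancing time (a new reading comes with each control period).
- read_camera(name): name is "scene" or "side" or "wrist"; returns (picture, depth): 400x640x3 uint8, red, green, blue; 400x640 float32, m along the optical axis (not along the pixel's ray), 0 where there is no reading.
- calibration(name): a dict with "intrinsics" (3x3 intrinsics, pixels), "R" (3x3) and "t" (3): a world point X has camera coordinates R X + t. Camera axes: x right, y down, z forward; pixel columns grow to the right and rows downward; lengths in m; the calibration is good to about 2 mm. A picture is of the moment at which its call begins: read the wrist's pose just before it. calibration takes no time and is no camera call; for the wrist camera it gives the pose at the moment of the call.
- ctrl.job_done(): hands the job in, once; it reports no verdict.
The state is a dict: "time": time; "joint_positions": joint angles; "qvel": joint speeds; "joint_torque": joint torques, N m; "tool_pos": TCP position; "ee_rot": TCP orientation; "ft_force": force on the tool from outside, world axes, zero at the start; "wrist_torque": the same for the moment, N m; "gripper_width": finger opening in m.
Only numpy, scipy, OpenCV 4.12 (cv2) and the standard library are available. Lean on these libraries where they do the work, as an engineer would, in place of code of your own. Each camera call takes 0.05 s, during which the arm holds its last target.

## Working session

There is one attempt and no reset: what is moved stays moved. The work goes in short steps, Python scripts to look and compute and a tool call to move; the robot and the scene stay as the last step left them, time stands still between calls to the robot, and variables do not carry over. Pictures are saved under pics/ and viewed, and the job is handed in when it is done.

Besides the shell and the picture viewer there is one more tool, called after ">>>" by a JSON object that holds its "fn" and its "kwargs". arm_command: Moves the arm, as the interface text tells. Its arguments: {"type":"object","properties":{"motion":{"type":"array","items":{"type":"object","properties":{"tx":{"type":"number"},"ty":{"type":"number"},"tz":{"type":"number"},"yaw":{"type":"number"}}}},"claw":{"type":"number"},"grip_force":{"type":"number"}},"required":["motion"]}

```bash
mkdir -p pics
cat > h.py <<'E'
import numpy as np, cv2
from bench import ctrl, read_camera, calibration
def snap(name, fn):
    c=calibration(name); p,d=read_camera(name)
    cv2.imwrite('pics/'+fn+'.png', p[:,:,::-1]); np.savez('pics/'+fn+'.npz',p=p,d=d,K=c['intrinsics'],R=c['R'],t=c['t'])
    return p,d,c
def load(fn):
    z=np.load('pics/'+fn+'.npz'); return z['p'],z['d'],dict(intrinsics=z['K'],R=z['R'],t=z['t'])
def ray(c,u,v):
    K=np.array(c['intrinsics']);R=np.array(c['R']);t=np.array(c['t'])
    o=-R.T@t; d=R.T@np.linalg.inv(K)@np.array([u,v,1.0]); return o,d
def onz(c,u,v,z):
    o,d=ray(c,u,v); s=(z-o[2])/d[2]; return o+s*d
def cloud(c,d):
    K=np.array(c['intrinsics']);R=np.array(c['R']);t=np.array(c['t'])
    v,u=np.mgrid[0:d.shape[0],0:d.shape[1]]
    P=np.stack([(u-K[0,2])/K[0,0]*d,(v-K[1,2])/K[1,1]*d,d],-1)
    return (P-t)@R
def proj(c,X):
    K=np.array(c['intrinsics']);R=np.array(c['R']);t=np.array(c['t'])
    q=K@(R@np.array(X)+t); return q[:2]/q[2]
E
python3 - <<'E'
from h import *
print(ctrl.read_state())
for n in ['scene','side','wrist']:
    p,d,c=snap(n,n+'0'); print(n,(-np.array(c['R']).T@np.array(c['t'])).round(3), np.array(c['intrinsics']).round(1).tolist(), (d>0).mean())
E
```

```text
{'time': 0.0, 'joint_positions': array([-1.43011812e+00,  3.59514020e-01,  1.51142314e+00,  1.35950835e-05,
        1.27247172e+00, -1.15090981e-01]), 'qvel': array([ 0.00024088, -0.00056277,  0.00043455,  0.00033047,  0.00109676,
        0.00121851]), 'joint_torque': array([-3.65848300e-04, -5.27622736e+01, -2.78623366e+01, -4.02164696e-04,
        1.29641735e-02, -3.16625659e-06]), 'tool_pos': array([ 0.1517028 , -0.57982031,  0.23045174]), 'ee_rot': array([-0.55923251,  0.43260637, -0.43169312,  0.5601355 ]), 'ft_force': array([-0.27083698, -0.46353354, -0.23111109]), 'wrist_torque': array([ 0.02299319, -0.01539691, -0.07319198]), 'gripper_width': 0.08549902135219116}
scene [1.346 0.132 1.03 ] [[369.5, 0.0, 324.0], [0.0, 369.5, 199.0], [0.0, 0.0, 1.0]] 0.9959375
side [ 0.449 -1.027  0.75 ] [[408.9, 0.0, 315.9], [0.0, 408.9, 196.1], [0.0, 0.0, 1.0]] 0.99602734375
wrist [ 0.217 -0.563  0.374] [[286.5, 0.0, 319.1], [0.0, 286.5, 199.6], [0.0, 0.0, 1.0]] 0.9958671875
```

View pics/scene0.png

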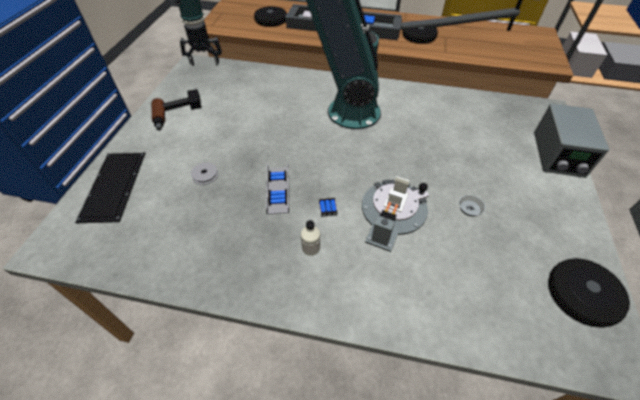

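View pics/side0.png

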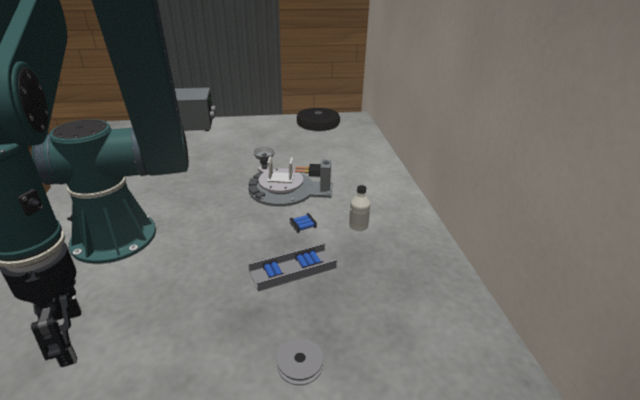

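View pics/wrist0.png

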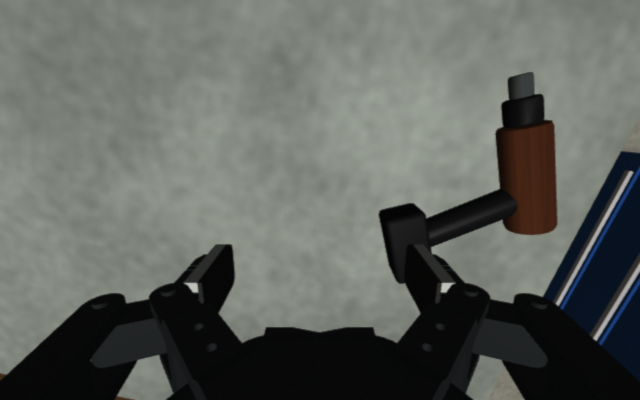

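The scene view shows the fixture at about (395,205) with its tongue towards the camera. The channel is at (277,190) with the three-cell block at its near end (277,198). The loose block is at (328,206), the bottle at (310,240), the spool at (204,173) and the dish at (471,206). I'll measure them next.

Run:
```python
from h import *
for n in ['scene0','side0']:
    p,d,c=load(n); X=cloud(c,d)
    hsv=cv2.cvtColor(p,cv2.COLOR_RGB2HSV)
    m=((hsv[...,0]>100)&(hsv[...,0]<130)&(hsv[...,1]>150)&(hsv[...,2]>90)).astype(np.uint8)
    work=(X[...,0]>0.3)&(X[...,0]<1.0)&(abs(X[...,1])<0.5)&(X[...,2]<0.06)
    m=m*work.astype(np.uint8)
    m=cv2.morphologyEx(m,cv2.MORPH_CLOSE,np.ones((3,3)))
    k,l,s,ce=cv2.connectedComponentsWithStats(m)
    for i in range(1,k):
        if s[i,4]>5: print(n,s[i],ce[i].round(1),onz(c,*ce[i],0.021).round(4),X[l==i].mean(0).round(3))
    # fixture: points z>0.02
    for (u,v) in [(395,205),(404,186),(423,188),(388,206),(471,206),(310,240),(204,173)] if n=='scene0' else [(281,178),(264,152),(325,175),(360,210),(300,355)]:
        print(u,v,X[v,u].round(3),p[v,u])
# crops
p,d,c=load('scene0'); cv2.imwrite('pics/sc_crop.png',cv2.resize(p[160:270,250:500,::-1],None,fx=3.2,fy=3.2,interpolation=cv2.INTER_CUBIC))
p,d,c=load('side0'); cv2.imwrite('pics/si_crop.png',cv2.resize(p[130:300,235:395,::-1],None,fx=3.4,fy=3.4,interpolation=cv2.INTER_CUBIC))
```

```text
scene0 [270 172  15   8  97] [276.9 175.5] [ 0.4645 -0.2192  0.021 ] [ 0.466 -0.219  0.023]
scene0 [270 191  16  12 178] [277.3 196.7] [ 0.5622 -0.1892  0.021 ] [ 0.564 -0.188  0.023]
scene0 [320 199  16  13 171] [327.5 205.3] [ 0.5627 -0.0078  0.021 ] [ 0.561 -0.008  0.019]
395 205 [0.544 0.219 0.06 ] [178 119  93]
404 186 [0.477 0.239 0.087] [107 105  94]
423 188 [0.47  0.304 0.084] [29 31 30]
388 206 [0.577 0.194 0.089] [214 140 105]
471 206 [0.448 0.487 0.007] [111 114 117]
310 240 [ 0.758 -0.023  0.09 ] [202 198 181]
204 173 [ 0.509 -0.488  0.021] [114 113 116]
side0 [294 216  20  13 155] [303.8 221.7] [ 0.5603 -0.0209  0.021 ] [ 0.561 -0.013  0.015]
side0 [297 251  23  16 217] [307.7 258.5] [ 0.5519 -0.1901  0.021 ] [ 0.552 -0.188  0.019]
side0 [264 262  17  14 154] [272.  268.7] [ 0.4547 -0.2189  0.021 ] [ 0.455 -0.223  0.024]
281 178 [0.507 0.21  0.047] [201 201 201]
264 152 [0.455 0.516 0.001] [125 128 129]
325 175 [0.652 0.157 0.079] [67 70 68]
360 210 [ 0.723 -0.059  0.077] [108 106  99]
300 355 [ 0.5   -0.488  0.021] [47 47 47]
```

View pics/sc_crop.png

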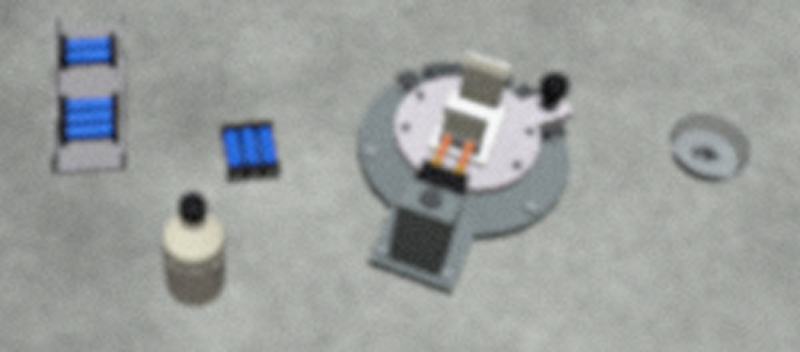

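View pics/si_crop.png

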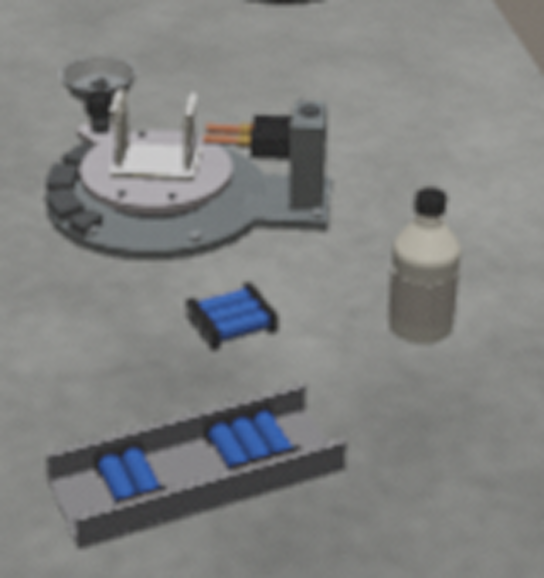

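Run:
```python
from h import *
from scipy.spatial.transform import Rotation as Ro
s=ctrl.read_state(); M=Ro.from_quat(s['ee_rot']).as_matrix(); print('tool axes cols\n',M.round(3))
print('jaw yaw deg',np.degrees(np.arctan2(M[1,0],M[0,0])))
p,d,c=load('wrist0'); R=np.array(c['R']); o=-R.T@np.array(c['t'])
print('cam in tool',(M.T@(o-s['tool_pos'])).round(4),'opt axis world',R[2].round(3),'tool',(M.T@R[2]).round(3),'img x in tool',(M.T@R[0]).round(3))
print('tcp px',proj(c,s['tool_pos']).round(1), 'cam-axis hits z0 at', onz(c,319,199.6,0).round(3))
# fixture rough: scene cloud, base top height? points near
for n in ['scene0','side0']:
    p,d,c=load(n); X=cloud(c,d)
    sel=(abs(X[...,0]-0.52)<0.25)&(abs(X[...,1]-0.21)<0.2)&(X[...,2]>0.008)&(X[...,2]<0.2)
    P=X[sel]; print(n,len(P),P.min(0).round(3),P.max(0).round(3))
    hi=P[P[:,2]>0.095]; print(' high',hi[:,:].round(3)[::6][:30].tolist())
```

```text
tool axes cols
 [[ 0.253 -0.     0.967]
 [-0.967  0.002  0.253]
 [-0.002 -1.     0.   ]]
jaw yaw deg -75.34248165957769
cam in tool [-0.0004 -0.1437  0.0676] opt axis world [-0.258 -0.065 -0.964] tool [-0.001  0.964 -0.266] img x in tool [1.    0.001 0.001]
tcp px [320.1 248.8] cam-axis hits z0 at [ 0.117 -0.588  0.   ]
scene0 3509 [0.387 0.01  0.008] [0.728 0.375 0.12 ]
 high [[0.465, 0.21, 0.117], [0.469, 0.208, 0.111], [0.471, 0.227, 0.118], [0.471, 0.225, 0.112], [0.467, 0.244, 0.112], [0.474, 0.225, 0.11], [0.477, 0.244, 0.119], [0.472, 0.216, 0.102], [0.477, 0.235, 0.112], [0.475, 0.21, 0.098], [0.476, 0.23, 0.104], [0.48, 0.248, 0.113], [0.477, 0.237, 0.101], [0.477, 0.238, 0.097], [0.538, 0.193, 0.119], [0.541, 0.197, 0.114], [0.54, 0.192, 0.106], [0.545, 0.21, 0.116], [0.541, 0.195, 0.103], [0.542, 0.214, 0.109], [0.547, 0.232, 0.119], [0.538, 0.212, 0.099], [0.548, 0.23, 0.115], [0.545, 0.212, 0.101], [0.546, 0.231, 0.108], [0.546, 0.229, 0.101], [0.547, 0.232, 0.099], [0.601, 0.183, 0.095], [0.604, 0.193, 0.096], [0.61, 0.196, 0.099]]
side0 2781 [0.391 0.01  0.008] [0.687 0.32  0.116]
 high [[0.47, 0.246, 0.112], [0.466, 0.234, 0.111], [0.466, 0.22, 0.114], [0.646, 0.207, 0.11], [0.666, 0.206, 0.11], [0.473, 0.228, 0.106], [0.65, 0.193, 0.113], [0.672, 0.199, 0.109], [0.476, 0.237, 0.097], [0.65, 0.189, 0.112], [0.67, 0.188, 0.111], [0.535, 0.191, 0.114], [0.655, 0.178, 0.113], [0.465, 0.207, 0.106], [0.646, 0.183, 0.107], [0.665, 0.177, 0.11], [0.539, 0.204, 0.099], [0.654, 0.17, 0.11], [0.465, 0.207, 0.098], [0.639, 0.163, 0.111], [0.66, 0.165, 0.108], [0.534, 0.188, 0.1], [0.649, 0.163, 0.106], [0.673, 0.181, 0.095], [0.649, 0.159, 0.105], [0.636, 0.163, 0.1], [0.655, 0.157, 0.102], [0.645, 0.157, 0.099], [0.666, 0.161, 0.095]]
```

>>> {"fn": "arm_command", "kwargs": {"motion": [{"tx":0.3,"ty":0.5,"tz":0.1,"yaw":0.028},{"tx":0.6,"ty":1.0,"tz":0.2,"yaw":0.056}]}}

```text
time: 0.4
tool_pos: [0.2121, -0.4793, 0.2508]
ee_rot: [-0.627, 0.326, -0.326, 0.628]
ft_force: [0.6, -0.4, 0.6]
gripper_width: 0.0852
```

>>> {"fn": "arm_command", "kwargs": {"motion": [{"tx":0.3,"ty":0.5,"tz":0.1,"yaw":0.028},{"tx":0.6,"ty":1.0,"tz":0.2,"yaw":0.056}]}}

```text
time: 0.65
tool_pos: [0.2724, -0.3787, 0.2714]
ee_rot: [-0.675, 0.211, -0.211, 0.675]
ft_force: [1.1, -0.9, 0.9]
gripper_width: 0.0853
```

>>> {"fn": "arm_command", "kwargs": {"motion": [{"tx":0.3,"ty":0.5,"tz":0.1,"yaw":0.028},{"tx":0.6,"ty":1.0,"tz":0.1,"yaw":0.056}]}}

```text
time: 0.9
tool_pos: [0.3328, -0.2791, 0.282]
ee_rot: [0.702, -0.089, 0.09, -0.701]
ft_force: [0.5, -0.6, -0.2]
gripper_width: 0.0852
```

>>> {"fn": "arm_command", "kwargs": {"motion": [{"tx":0.3,"ty":0.5,"yaw":0.028},{"tx":0.6,"ty":1.0,"yaw":0.056}]}}

```text
schema error: expected keys tx, ty, tz, yaw
```

>>> {"fn": "arm_command", "kwargs": {"motion": [{"tx":0.3,"ty":0.5},{"tx":0.6,"ty":1.0}]}}

```text
schema error: expected keys tx, ty, tz, yaw
```

>>> {"fn": "arm_command", "kwargs": {"motion": [{"tx":0.3,"ty":0.5},{"tx":0.5,"ty":0.8},{"tx":0.5,"ty":0.8}]}}

```text
schema error: expected keys tx, ty, tz, yaw
```

>>> {"fn": "arm_command", "kwargs": {"motion": [{"tx":0.3,"ty":0.5,"tz":0,"yaw":0.028},{"tx":0.6,"ty":1.0,"tz":0,"yaw":0.056}]}}

```text
time: 1.15
tool_pos: [0.3924, -0.1787, 0.2814]
ee_rot: [0.706, 0.035, -0.035, -0.706]
ft_force: [0.1, 0.3, 0.2]
gripper_width: 0.0856
```

>>> {"fn": "arm_command", "kwargs": {"motion": [{"tx":0.3,"ty":0.5,"tz":0,"yaw":0},{"tx":0.6,"ty":1.0,"tz":0,"yaw":0}]}}

```text
time: 1.4
tool_pos: [0.4524, -0.0786, 0.2813]
ee_rot: [0.706, 0.033, -0.033, -0.706]
ft_force: [0.7, -0.3, 0.4]
gripper_width: 0.0855
```

>>> {"fn": "arm_command", "kwargs": {"motion": [{"tx":0.3,"ty":0.5,"tz":0,"yaw":0},{"tx":0.5,"ty":0.8,"tz":0,"yaw":0},{"tx":0.5,"ty":0.8,"tz":0,"yaw":0}]}}

```text
time: 1.78
tool_pos: [0.5027, 0.0016, 0.2809]
ee_rot: [-0.706, -0.034, 0.034, 0.706]
ft_force: [-0.4, 0.4, -0.5]
gripper_width: 0.0853
```

Run:
```python
from h import *
print(ctrl.read_state()['tool_pos'],ctrl.read_state()['time'])
p,d,c=snap('wrist','w1')
```

```text
[0.50267025 0.00157085 0.28091674] 1.775
```

View pics/w1.png

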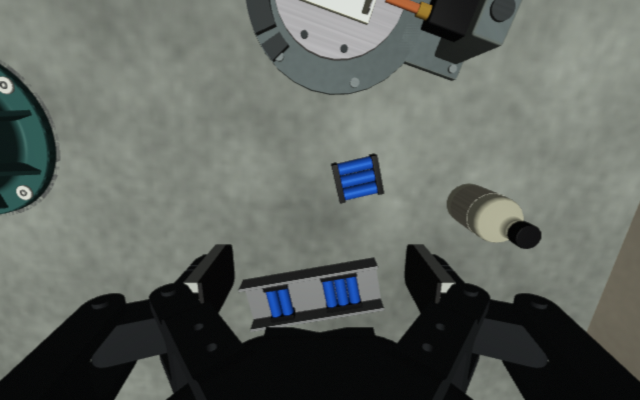

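```bash
cat >> h.py <<'E'
def rectfit(P2):
    (cx,cy),(w,h),a=cv2.minAreaRect((P2*1000).astype(np.float32))
    if w<h: w,h,a=h,w,a+90
    a=(a+90)%180-90
    return np.array([cx,cy])/1000,w,h,a
def blockmask(p,roi):
    hsv=cv2.cvtColor(p,cv2.COLOR_RGB2HSV)
    blue=(hsv[...,0]>100)&(hsv[...,0]<130)&(hsv[...,1]>120)
    dark=(p.max(-1)<60)
    m=(blue|dark); z=np.zeros_like(m); u0,v0,u1,v1=roi; z[v0:v1,u0:u1]=True
    return m&z, blue&z
E
python3 - <<'E'
from h import *
p,d,c=load('w1'); X=cloud(c,d)
roi=(320,140,395,215)
m,b=blockmask(p,roi)
vu=np.argwhere(m); print(m.sum(),b.sum())
# top-face by depth
top=m&(X[...,2]>0.015); print(top.sum(), np.percentile(X[top][:,2],[5,50,95]))
print('depth top rect',rectfit(X[top][:,:2]))
pts=np.array([onz(c,u,v,0.021)[:2] for v,u in vu]); print('ray rect z=.021',rectfit(pts))
pb=np.array([onz(c,u,v,0.019)[:2] for v,u in np.argwhere(b)]); print('blue rect',rectfit(pb), pb.mean(0))
print('cam',(-c['R'].T@c['t']).round(3))
u0,v0,u1,v1=roi
cv2.imwrite('pics/w1c.png',cv2.resize(p[v0:v1,u0:u1,::-1],None,fx=8,fy=8,interpolation=cv2.INTER_NEAREST))
# channel
roi2=(235,250,395,330)
m,b=blockmask(p,roi2)
k,l,s,ce=cv2.connectedComponentsWithStats(cv2.morphologyEx(b.astype(np.uint8),cv2.MORPH_CLOSE,np.ones((3,3))))
for i in range(1,k):
    if s[i,4]>20:
        pb=np.array([onz(c,u,v,0.023)[:2] for v,u in np.argwhere(l==i)]); print('channel blue',rectfit(pb),pb.mean(0).round(4))
E
```

```text
1712 1295
1593 [0.0162828  0.02025767 0.02289317]
depth top rect (array([0.54776636, 0.02378984]), 120.47306060791016, 65.47565460205078, -69.85065078735352)
ray rect z=.021 (array([ 0.55842181, -0.00469616]), 64.82453155517578, 59.24189758300781, 18.963743209838867)
blue rect (array([ 0.55884601, -0.00481471]), 54.747806549072266, 50.35835266113281, -70.88305854797363) [ 0.558737   -0.00443392]
cam [0.496 0.069 0.425]
channel blue (array([ 0.5566579 , -0.19005511]), 54.25788497924805, 51.16313171386719, 15.89417839050293) [ 0.5566 -0.1893]
channel blue (array([ 0.46085092, -0.21904132]), 50.74456787109375, 37.31886291503906, -74.17019081115723) [ 0.4602 -0.2188]
```

View pics/w1c.png

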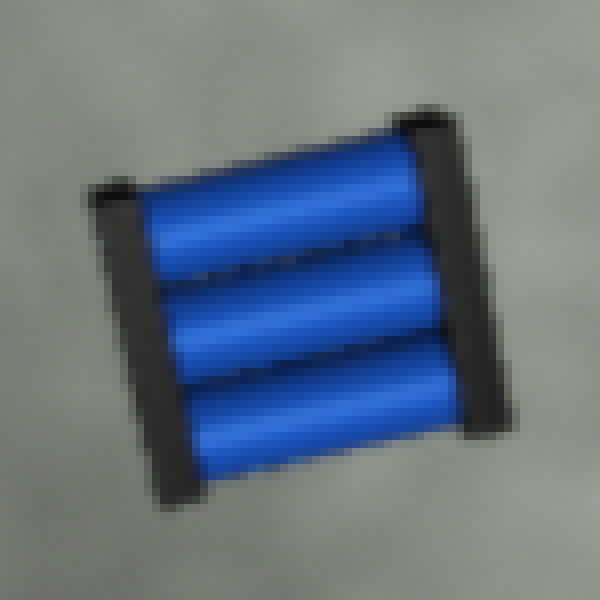

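The block's long edge is at about 19° and its centre is near (0.5585, -0.0046). I'll hover over it and check.

>>> {"fn": "arm_command", "kwargs": {"motion": [{"tx":0.28,"ty":-0.03,"tz":-0.45,"yaw":0.02},{"tx":0.56,"ty":-0.06,"tz":-0.9,"yaw":0.038},{"tx":0.56,"ty":-0.06,"tz":-1.0,"yaw":0.038},{"tx":0.56,"ty":-0.06,"tz":-1.0,"yaw":0.038}]}}

```text
time: 2.33
tool_pos: [0.5561, -0.0071, 0.1808]
ee_rot: [-0.697, -0.115, 0.117, 0.698]
ft_force: [-1.1, -0.4, -0.7]
gripper_width: 0.0852
```

>>> {"fn": "arm_command", "kwargs": {"motion": [{"tx":0,"ty":0,"tz":-0.5,"yaw":0},{"tx":0,"ty":0,"tz":-0.8,"yaw":0},{"tx":0,"ty":0,"tz":-0.8,"yaw":0}]}}

```text
time: 2.7
tool_pos: [0.5561, -0.0066, 0.1013]
ee_rot: [-0.697, -0.115, 0.117, 0.698]
ft_force: [0.0, 0.2, 1.4]
gripper_width: 0.0854
```

Run:
```python
from h import *
from scipy.spatial.transform import Rotation as Ro
s=ctrl.read_state(); M=Ro.from_quat(s['ee_rot']).as_matrix()
print(s['tool_pos'],s['time'],np.degrees(np.arctan2(M[1,0],M[0,0])),s['joint_positions'].round(2))
p,d,c=snap('wrist','w2')
```

```text
[ 0.55605214 -0.00659565  0.10127304] 2.7 18.904568332962715 [-0.14  0.45  1.74 -0.    0.95 -0.47]
```

View pics/w2.png

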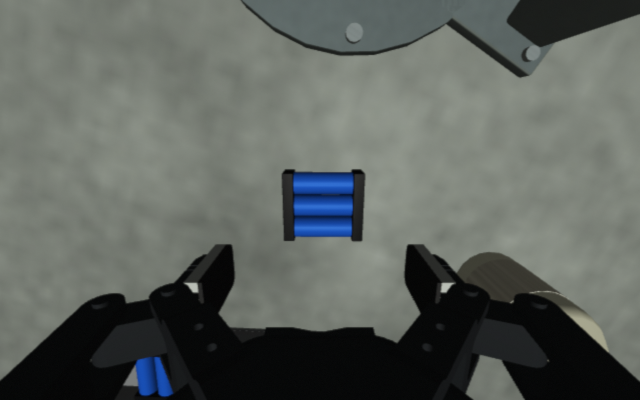

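Run:
```python
from h import *
p,d,c=load('w2'); X=cloud(c,d)
roi=(265,155,380,250)
m,b=blockmask(p,roi)
pts=np.array([onz(c,u,v,0.021)[:2] for v,u in np.argwhere(m)]); r=rectfit(pts); print('ray rect z=.021',r)
# corners of holders: linear fit of left/right edges on middle rows
L=[];Rr=[]
for v in range(178,235):
    us=np.where(m[v])[0]
    if len(us): L.append(onz(c,us[0]-.5,v,0.021)[:2]); Rr.append(onz(c,us[-1]+.5,v,0.021)[:2])
L=np.array(L);Rr=np.array(Rr)
for n,Q in (('L',L),('R',Rr)):
    vx,vy,x0,y0=cv2.fitLine((Q*1000).astype(np.float32),cv2.DIST_HUBER,0,.01,.01).ravel(); print(n,np.degrees(np.arctan2(vy,vx)),x0,y0)
pb=np.array([onz(c,u,v,0.019)[:2] for v,u in np.argwhere(b)]); print('blue rect',rectfit(pb), pb.mean(0))
t=m&(X[...,2]>0.01); print('depth med z',np.median(X[m&(X[...,2]>0.01)][:,2]))
print(onz(c,*[323.5,205],0.021))
```

```text
ray rect z=.021 (array([ 0.55863654, -0.00497826]), 65.46112060546875, 59.567054748535156, 18.96076011657715)
L -70.86868 526.208 -11.364404
R -71.253456 587.7166 10.855401
blue rect (array([ 0.5584953 , -0.00457167]), 54.82648849487305, 49.91334915161133, -71.03827857971191) [ 0.55842876 -0.00421395]
depth med z 0.020193051782544033
[ 0.55891683 -0.00381072  0.021     ]
```

>>> {"fn": "arm_command", "kwargs": {"motion": [{"tx":0.027,"ty":0.01,"tz":-0.4,"yaw":0},{"tx":0.027,"ty":0.01,"tz":-0.7,"yaw":0},{"tx":0.027,"ty":0.01,"tz":-0.88,"yaw":0},{"tx":0.027,"ty":0.01,"tz":-0.95,"yaw":0},{"tx":0.027,"ty":0.01,"tz":-1.0,"yaw":0},{"tx":0.027,"ty":0.01,"tz":-1.0,"yaw":0}]}}

```text
time: 3.5
tool_pos: [0.5613, -0.0056, 0.0022]
ee_rot: [0.698, 0.117, -0.116, -0.697]
ft_force: [-0.5, -0.2, -0.8]
gripper_width: 0.0853
```

Run:
```python
from h import *
s=ctrl.read_state(); print(s['tool_pos'],s['time'],s['ft_force'])
p,d,c=snap('wrist','w3')
```

```text
[ 0.56126072 -0.00556961  0.00222001] 3.5 [-0.5484191  -0.19908726 -0.82823993]
```

View pics/w3.png

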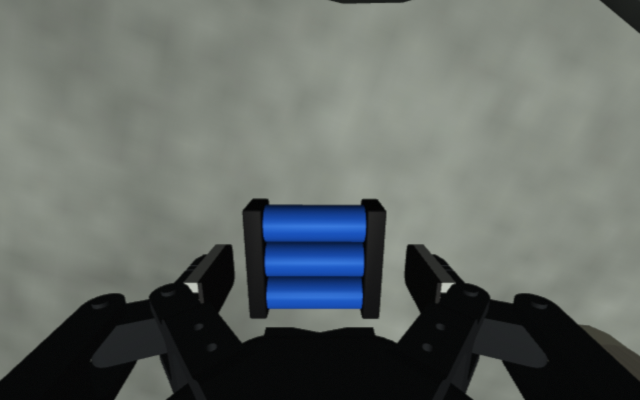

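>>> {"fn": "arm_command", "kwargs": {"motion": [{"tx":-0.024,"ty":-0.007,"tz":0,"yaw":0},{"tx":-0.024,"ty":-0.007,"tz":0,"yaw":0}]}}

```text
time: 3.8
tool_pos: [0.5579, -0.0062, 0.0016]
ee_rot: [0.697, 0.117, -0.117, -0.697]
ft_force: [0.3, -0.3, 1.0]
gripper_width: 0.0856
```

>>> {"fn": "arm_command", "kwargs": {"motion": [{"tx":0,"ty":0,"tz":0,"yaw":0},{"tx":0,"ty":0,"tz":0,"yaw":0},{"tx":0,"ty":0,"tz":0,"yaw":0},{"tx":0,"ty":0,"tz":0,"yaw":0}], "claw": 0, "grip_force": 40}}

```text
time: 4.3
tool_pos: [0.5582, -0.0061, 0.0017]
ee_rot: [0.697, 0.117, -0.117, -0.697]
ft_force: [-1.2, -0.4, 5.7]
gripper_width: 0.065
```

Run:
```python
from h import *
s=ctrl.read_state(); print(s['tool_pos'],s['time'],s['ft_force'],s['gripper_width'])
p,d,c=snap('wrist','w4')
```

```text
[ 0.55823097 -0.00614906  0.00167941] 4.3 [-1.24464903 -0.40986672  5.70103907] 0.06501354380562024
```

View pics/w4.png

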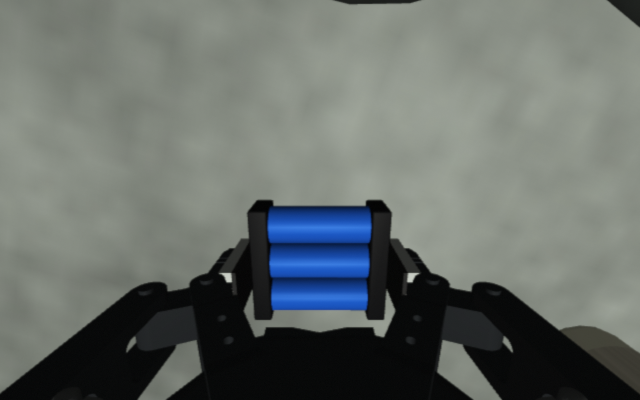

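Both pads sit on the holder ends and the width reads 65 mm. I'll lift and move to where the wrist camera can see the nest.

>>> {"fn": "arm_command", "kwargs": {"motion": [{"tx":0,"ty":0,"tz":0.1,"yaw":0},{"tx":0,"ty":0,"tz":0.4,"yaw":0},{"tx":0,"ty":0,"tz":0.9,"yaw":0},{"tx":0,"ty":0.2,"tz":1.0,"yaw":0}]}}

```text
time: 4.85
tool_pos: [0.5607, 0.0132, 0.1047]
ee_rot: [0.698, 0.118, -0.114, -0.697]
ft_force: [0.6, 0.0, -1.6]
gripper_width: 0.0649
```

>>> {"fn": "arm_command", "kwargs": {"motion": [{"tx":-0.05,"ty":0.3,"tz":0.4,"yaw":0},{"tx":-0.1,"ty":0.5,"tz":0.9,"yaw":0},{"tx":-0.1,"ty":0.6,"tz":0.9,"yaw":0},{"tx":-0.1,"ty":0.6,"tz":0.9,"yaw":0}]}}

```text
time: 5.35
tool_pos: [0.547, 0.0748, 0.1902]
ee_rot: [-0.697, -0.116, 0.118, 0.697]
ft_force: [0.3, -1.1, -2.0]
gripper_width: 0.0647
```

Run:
```python
from h import *
s=ctrl.read_state(); print(s['tool_pos'],s['time'],s['ft_force'],s['gripper_width'],s['qvel'].round(3))
p,d,c=snap('wrist','w5')
p,d,c=snap('side','s5'); p,d,c=snap('scene','sc5')
```

```text
[0.54700104 0.07481142 0.19017946] 5.35 [ 0.30080111 -1.09426428 -1.9892853 ] 0.06473757350427985 [-0.023  0.023  0.018 -0.011  0.003 -0.009]
```

View pics/w5.png

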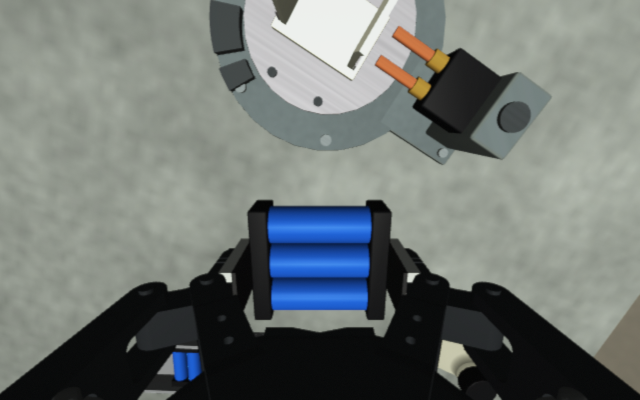

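>>> {"fn": "arm_command", "kwargs": {"motion": [{"tx":-0.2,"ty":0.4,"tz":0.2,"yaw":0},{"tx":-0.3,"ty":0.7,"tz":0.4,"yaw":0},{"tx":-0.3,"ty":0.7,"tz":0.4,"yaw":0},{"tx":-0.3,"ty":0.7,"tz":0.4,"yaw":0}]}}

```text
time: 6.0
tool_pos: [0.5177, 0.143, 0.2301]
ee_rot: [0.698, 0.116, -0.117, -0.697]
ft_force: [-0.9, 0.3, -2.5]
gripper_width: 0.0651
```

Run:
```python
from h import *
s=ctrl.read_state(); print(s['tool_pos'],s['time'],s['ft_force'],s['gripper_width'],s['qvel'].round(3))
p,d,c=snap('wrist','w6')
```

```text
[0.51774771 0.14297962 0.23005679] 6.0 [-0.94800625  0.28039683 -2.5310722 ] 0.06513442388036107 [-0.014  0.005  0.005  0.001  0.002  0.002]
```

View pics/w6.png

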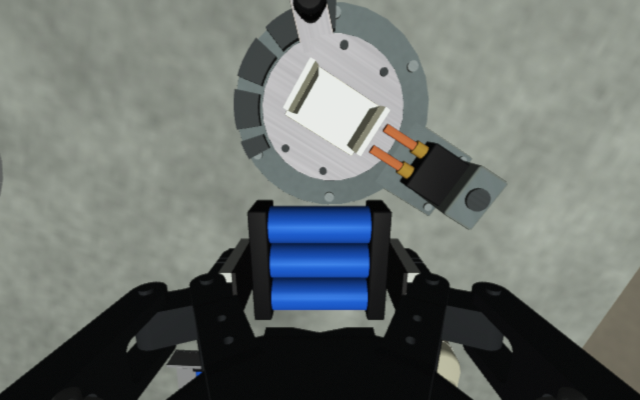

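The wrist view shows the nest at about (337,105), cheeks from (303,85) to (370,130), electrodes at (395,150), the knob at (312,5), and the index notches on the left. Next I'll zoom in and fit it.

Run:
```python
from h import *
p,d,c=load('w6')
cv2.imwrite('pics/w6c.png',cv2.resize(p[50:165,275:405,::-1],None,fx=5,fy=5,interpolation=cv2.INTER_CUBIC))
X=cloud(c,d)
hsv=cv2.cvtColor(p,cv2.COLOR_RGB2HSV)
# disc: bright, region
g=p.mean(-1)
m=((g>140)).astype(np.uint8); m[205:]=0; m[:,:230]=0; m[:,430:]=0
m=cv2.morphologyEx(m,cv2.MORPH_OPEN,np.ones((3,3)))
k,l,s,ce=cv2.connectedComponentsWithStats(m); i=1+np.argmax(s[1:,4]); print(s[i],ce[i])
mm=(l==i).astype(np.uint8)
cv2.imwrite('pics/w6m.png',mm*255)
cs,_=cv2.findContours(mm,cv2.RETR_EXTERNAL,cv2.CHAIN_APPROX_NONE); C=max(cs,key=len)[:,0]
W=np.array([onz(c,u,v,0.042)[:2] for u,v in C])
from scipy.optimize import least_squares
f=lambda q:np.hypot(W[:,0]-q[0],W[:,1]-q[1])-q[2]
q=least_squares(f,[0.507,0.219,0.078],loss='soft_l1',f_scale=0.001).x; r=f(q); print('disc circle',q, (abs(r)<0.0015).mean())
# outer base circle: base darker than bench? use depth z>0.008
```

```text
[  262     9   142   171 15454] [330.20984858 101.98615245]
disc circle [0.50505062 0.22251451 0.07759827] 0.637065637065637
```

View pics/w6c.png

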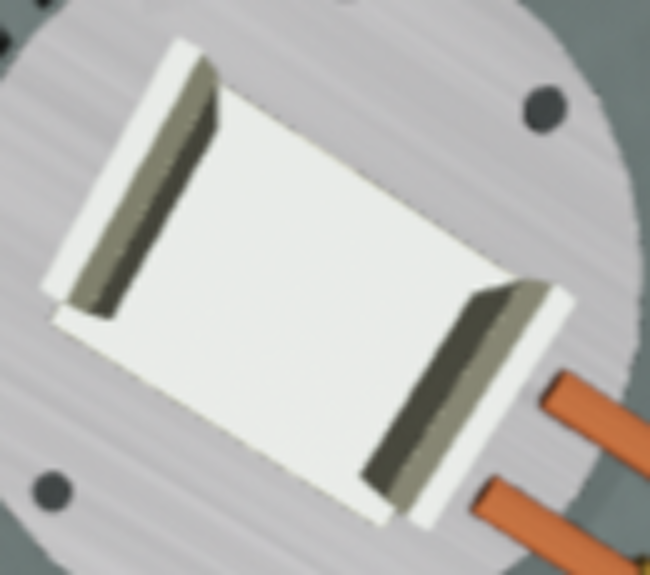

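View pics/w6m.png

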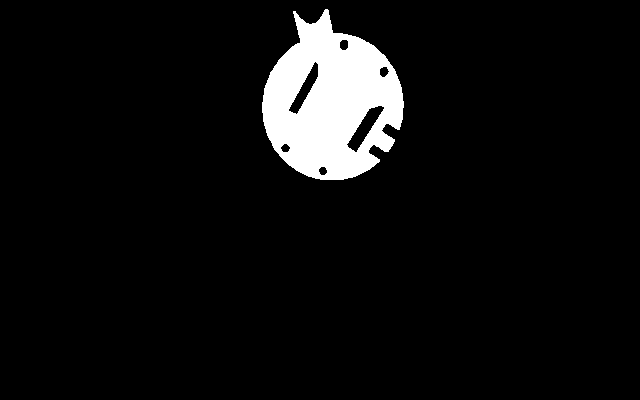

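Run:
```python
from h import *
p,d,c=load('w6')
def w(x,y,z): return onz(c,(x+.5)/5-.5+275,(y+.5)/5-.5+50,z)[:2]
A={k:w(*v,0.117) for k,v in dict(Lo1=(180,37),Lo2=(40,288),Li1=(205,55),Li2=(66,302),Ro1=(576,298),Ro2=(427,530),Ri1=(550,285),Ri2=(408,517)).items()}
for k,v in A.items(): print(k,v.round(4))
def ang(a,b): return np.degrees(np.arctan2(*(b-a)[::-1]))
for a,b in (('Lo2','Lo1'),('Li2','Li1'),('Ro2','Ro1'),('Ri2','Ri1')): print(a,b,ang(A[a],A[b]).round(2),np.linalg.norm(A[a]-A[b]).round(4))
mid=lambda a,b:(A[a]+A[b])/2
print('outer gap',np.linalg.norm(mid('Lo1','Lo2')-mid('Ro1','Ro2')),'inner gap',np.linalg.norm(mid('Li1','Li2')-mid('Ri1','Ri2')))
print('dir x',ang(mid('Lo1','Lo2'),mid('Ro1','Ro2')),ang(mid('Li1','Li2'),mid('Ri1','Ri2')))
print('centre outer',(mid('Lo1','Lo2')+mid('Ro1','Ro2'))/2,'inner',(mid('Li1','Li2')+mid('Ri1','Ri2'))/2)
F=[w(220,80,0.05),w(515,275,.05),w(52,322,.05),w(385,525,.05)]
print('floor',np.array(F).round(4).tolist(),ang(F[0],F[1]),ang(F[2],F[3]))
n=np.array([-np.sin(np.radians(ang(F[2],F[3]))),np.cos(np.radians(ang(F[2],F[3])))]); print('offsets from disc centre',[(f-np.array([.50505,.2225]))@n for f in F])
# from scene and side views refine with depth cloud of cheeks
for nme in ['scene0','side0','sc5','s5']:
    p2,d2,c2=load(nme); X=cloud(c2,d2)
    s=(X[...,2]>0.095)&(X[...,2]<0.125)&(np.hypot(X[...,0]-.505,X[...,1]-.2225)<0.055)&(p2.mean(-1)>60)
    P=X[s]; 
    if len(P)>10: print(nme,len(P),P.mean(0).round(4))
```

```text
Lo1 [0.4728 0.2523]
Lo2 [0.4626 0.2075]
Li1 [0.4775 0.2511]
Li2 [0.4675 0.2068]
Ro1 [0.5498 0.2358]
Ro2 [0.54   0.1906]
Ri1 [0.5448 0.2363]
Ri2 [0.5359 0.1917]
Lo2 Lo1 77.22 0.046
Li2 Li1 77.26 0.0455
Ro2 Ro1 77.74 0.0462
Ri2 Ri1 78.81 0.0455
outer gap 0.0789591303436324 inner gap 0.0694711340308787
dir x -12.219939175916569 -12.432139055790724
centre outer [0.50628809 0.22155796] inner [0.50643185 0.22145932]
floor [[0.4772, 0.2591], [0.5496, 0.2433], [0.4584, 0.2017], [0.5421, 0.1842]] -12.291417195206696 -11.756939488629943
offsets from disc centre [np.float64(0.030108794981489016), np.float64(0.029417415684226286), np.float64(-0.02990731150944012), np.float64(-0.02990731150944012)]
scene0 160 [0.507  0.2219 0.1078]
side0 57 [0.4974 0.2148 0.1067]
sc5 161 [0.5059 0.222  0.1077]
s5 40 [0.481  0.2172 0.1054]
```

Run:
```python
from h import *
p,d,c=load('w6')
q=p[190:330,235:405,::-1].astype(float); q=np.clip(q*2.5,0,255).astype(np.uint8)
cv2.imwrite('pics/w6b.png',cv2.resize(q,None,fx=4,fy=4,interpolation=cv2.INTER_CUBIC))
```

```text
(no output)
```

View pics/w6b.png

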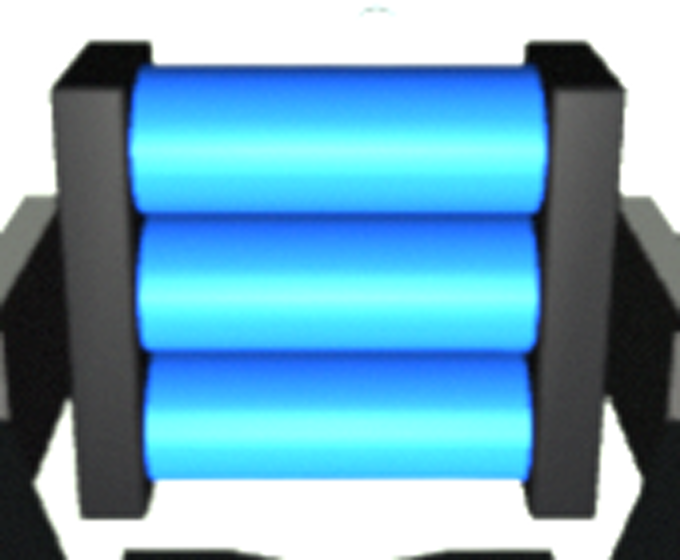

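```bash
cat >> h.py <<'E'
from scipy.spatial.transform import Rotation as Ro
def toolM(s): return Ro.from_quat(s['ee_rot']).as_matrix()
def yawdeg(s): M=toolM(s); return np.degrees(np.arctan2(M[1,0],M[0,0]))
E
python3 - <<'E'
from h import *
p,d,c=load('w6')
s=ctrl.read_state(); M=toolM(s); tp=s['tool_pos']
for h in (0.0185,0.0195,0.0205):
    out=[]
    for x,y in ((55,90),(622,90),(82,517),(595,517)):
        W=onz(c,235+(x+.5)/4-.5,190+(y+.5)/4-.5,tp[2]+h); out.append(M.T@(W-tp))
    out=np.array(out)*1000; print(h,out.round(1).tolist(),'cen',out.mean(0).round(1),'len',np.linalg.norm(out[0]-out[1]).round(1),np.linalg.norm(out[0]-out[2]).round(1))
print(yawdeg(s))
E
```

```text
0.0185 [[-32.2, -18.4, 27.5], [32.9, -18.6, 27.6], [-32.5, -18.4, -30.0], [33.3, -18.6, -29.8]] cen [  0.4 -18.5  -1.2] len 65.1 57.5
0.0195 [[-32.0, -19.4, 27.8], [32.6, -19.6, 28.0], [-32.2, -19.4, -29.2], [33.0, -19.6, -29.0]] cen [  0.4 -19.5  -0.6] len 64.6 57.0
0.0205 [[-31.7, -20.4, 28.2], [32.4, -20.6, 28.3], [-31.9, -20.4, -28.4], [32.8, -20.6, -28.2]] cen [  0.4 -20.5  -0.1] len 64.1 56.6
18.929698458481692
```

>>> {"fn": "arm_command", "kwargs": {"motion": [{"tx":-0.02,"ty":0.13,"tz":0,"yaw":0.028},{"tx":-0.04,"ty":0.26,"tz":0,"yaw":0.056},{"tx":-0.06,"ty":0.4,"tz":0,"yaw":0.084},{"tx":-0.08,"ty":0.53,"tz":0,"yaw":0.112},{"tx":-0.1,"ty":0.66,"tz":-0.2,"yaw":0.14},{"tx":-0.12,"ty":0.79,"tz":-0.5,"yaw":0.163},{"tx":-0.12,"ty":0.79,"tz":-0.6,"yaw":0.163},{"tx":-0.12,"ty":0.79,"tz":-0.6,"yaw":0.163}]}}

```text
time: 7.05
tool_pos: [0.5057, 0.2217, 0.1702]
ee_rot: [-0.551, -0.441, 0.443, 0.552]
ft_force: [1.5, -0.3, -2.0]
gripper_width: 0.0647
```

Run:
```python
from h import *
s=ctrl.read_state(); print(s['tool_pos'],s['time'],s['ft_force'],s['gripper_width'],yawdeg(s),s['joint_positions'].round(2))
p,d,c=snap('wrist','w7')
p,d,c=snap('side','s7')
cv2.imwrite('pics/s7c.png',cv2.resize(p[90:230,220:380,::-1],None,fx=4,fy=4,interpolation=cv2.INTER_CUBIC))
s=ctrl.read_state(); print(s['tool_pos'])
```

```text
[0.50568104 0.22167612 0.17022857] 7.05 [ 1.54168645 -0.27986205 -1.98015949] 0.06470009876248327 77.45567610217506 [ 0.29  0.36  1.68 -0.    1.1  -1.06]
[0.50690659 0.22220912 0.17180177]
```

View pics/w7.png

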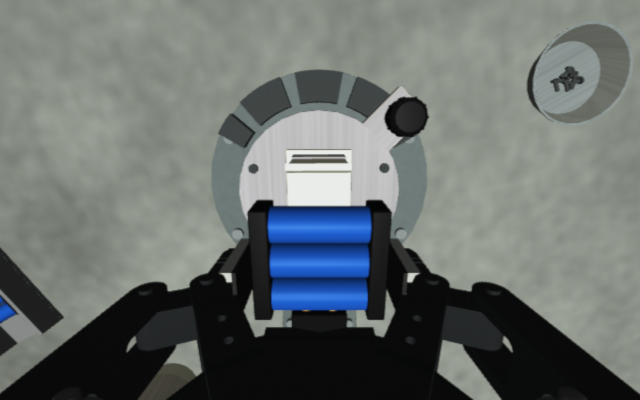

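View pics/s7c.png

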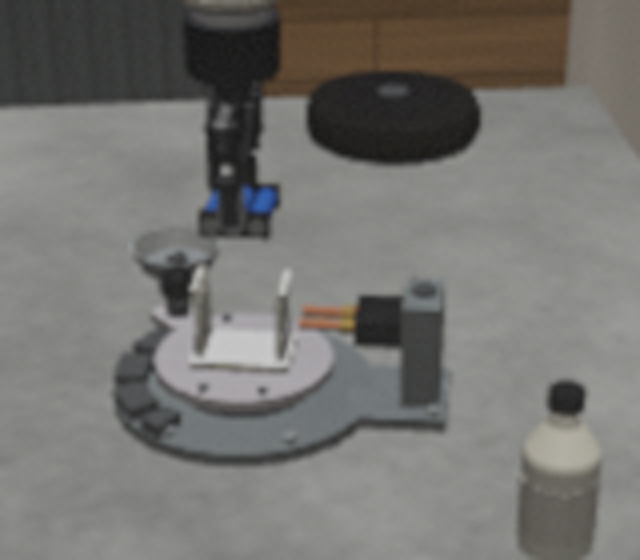

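```bash
cat >> h.py <<'E'
from scipy.optimize import least_squares
def disc(p,c,roi,z=0.042,thr=135,g0=(.506,.222,.078)):
    g=p.mean(-1); u0,v0,u1,v1=roi
    m=np.zeros(g.shape,np.uint8); m[v0:v1,u0:u1]=(g>thr)[v0:v1,u0:u1]
    m=cv2.morphologyEx(m,cv2.MORPH_OPEN,np.ones((3,3)))
    k,l,s,ce=cv2.connectedComponentsWithStats(m); i=1+np.argmax(s[1:,4])
    cs,_=cv2.findContours((l==i).astype(np.uint8),cv2.RETR_EXTERNAL,cv2.CHAIN_APPROX_NONE); C=max(cs,key=len)[:,0]
    C=C[(C[:,1]>v0+1)&(C[:,1]<v1-2)&(C[:,0]>u0+1)&(C[:,0]<u1-2)]
    W=np.array([onz(c,u,v,z)[:2] for u,v in C])
    f=lambda q:np.hypot(W[:,0]-q[0],W[:,1]-q[1])-0.0777
    q=least_squares(f,g0[:2],loss='soft_l1',f_scale=0.0005).x
    r=f(q); return q,(abs(r)<0.001).mean(),C
E
python3 - <<'E'
from h import *
p,d,c=load('w7')
q,fr,C=disc(p,c,(215,80,425,200)); print(q,fr)
X=cloud(c,d)
# cheek (far, -x) top edges rows
cv2.imwrite('pics/w7c.png',cv2.resize(p[140:215,270:370,::-1],None,fx=7,fy=7,interpolation=cv2.INTER_CUBIC))
s=ctrl.read_state(); M=toolM(s); R=c['R'];o=-R.T@c['t']; print('cam in tool',(M.T@(o-s['tool_pos'])).round(4))
E
```

```text
[0.49988194 0.22883269] 0.06233062330623306
cam in tool [-0.     -0.1424  0.0681]
```

View pics/w7c.png

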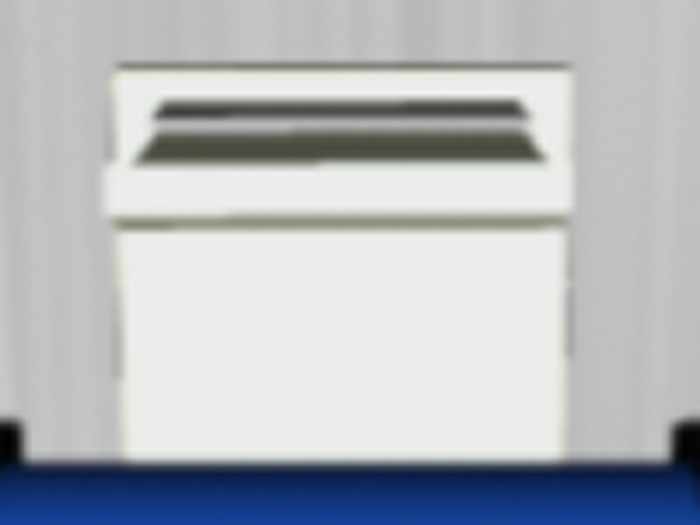

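Run:
```python
from h import *
p,d,c=load('w7')
s=ctrl.read_state(); 
px=lambda x,y:(270+(x+.5)/7-.5,140+(y+.5)/7-.5)
P=[onz(c,*px(x,y),0.117)[:2] for x,y in ((103,162),(573,162),(103,218),(573,218))]; P=np.array(P); print(P.round(4).tolist())
o=(P[0]+P[1])/2; i=(P[2]+P[3])/2; print('len',np.linalg.norm(P[0]-P[1]),'thick',np.linalg.norm(o-i),'ang',np.degrees(np.arctan2(*(P[1]-P[0])[::-1])))
a=np.radians(-12.4); ex=np.array([np.cos(a),np.sin(a)])
print('axis from outer/inner', o+0.040*ex, i+0.035*ex)
# disc mask edges: show profile rows
g=p.mean(-1); print([int(x) for x in g[150,225:260]]); print(p[150,232:246].tolist())
# disc circle by edge points left/right on rows
L=[];
for v in range(120,195,3):
    row=g[v]; 
    l=[u for u in range(215,285) if row[u]<135 and row[u+1]>=135 and row[u+3]>140]
    r=[u for u in range(360,425) if row[u]>=135 and row[u+1]<135 and row[u-2]>140]
    if l: L.append(onz(c,l[-1]+.5,v,0.042)[:2])
    if r and v>150: L.append(onz(c,r[0]+.5,v,0.042)[:2])
L=np.array(L); f=lambda q:np.hypot(L[:,0]-q[0],L[:,1]-q[1])-0.078
q=least_squares(f,[.505,.222],loss='soft_l1',f_scale=.0005).x; print('axis disc',q,np.abs(f(q)).mean(),len(L))
```

```text
[[0.462, 0.2074], [0.472, 0.2526], [0.4674, 0.206], [0.4775, 0.2515]]
len 0.046275513997190314 thick 0.005562823405365036 ang 77.49847523587789
axis from outer/inner [0.50605371 0.22138603] [0.50659976 0.22124874]
[117, 116, 115, 115, 115, 115, 115, 115, 115, 116, 117, 117, 118, 117, 117, 115, 115, 113, 113, 113, 114, 115, 114, 111, 142, 182, 191, 191, 188, 189, 191, 193, 196, 195, 193]
[[108, 120, 118], [108, 120, 118], [109, 121, 119], [110, 121, 120], [110, 122, 120], [111, 123, 121], [110, 122, 121], [110, 121, 120], [108, 120, 119], [108, 119, 118], [106, 118, 117], [106, 118, 116], [106, 118, 117], [107, 118, 117]]
axis disc [0.50641509 0.22145848] 0.0024369070242836865 39
```

The head axis comes out at (0.506, 0.2214) in both views and the block is centred over it to about 1 mm. I'll descend in stages and watch the force.

>>> {"fn": "arm_command", "kwargs": {"motion": [{"tx":-0.01,"ty":0,"tz":-0.2,"yaw":0},{"tx":-0.01,"ty":0,"tz":-0.4,"yaw":0},{"tx":-0.01,"ty":0,"tz":-0.55,"yaw":0},{"tx":-0.01,"ty":0,"tz":-0.65,"yaw":0},{"tx":-0.01,"ty":0,"tz":-0.65,"yaw":0}]}}

```text
time: 7.78
tool_pos: [0.5049, 0.2227, 0.1059]
ee_rot: [-0.551, -0.443, 0.444, 0.551]
ft_force: [0.3, -0.7, -1.2]
gripper_width: 0.0651
```

Run:
```python
from h import *
s=ctrl.read_state(); print(s['tool_pos'],s['time'],s['ft_force'],s['gripper_width'],yawdeg(s))
p,d,c=snap('wrist','w8')
cv2.imwrite('pics/w8c.png',cv2.resize(p[130:340,220:420,::-1],None,fx=2.8,fy=2.8,interpolation=cv2.INTER_CUBIC))
```

```text
[0.50492325 0.22268097 0.10592081] 7.775 [ 0.27122845 -0.74239722 -1.22729201] 0.06514645910874838 77.63406383728488
```

View pics/w8c.png

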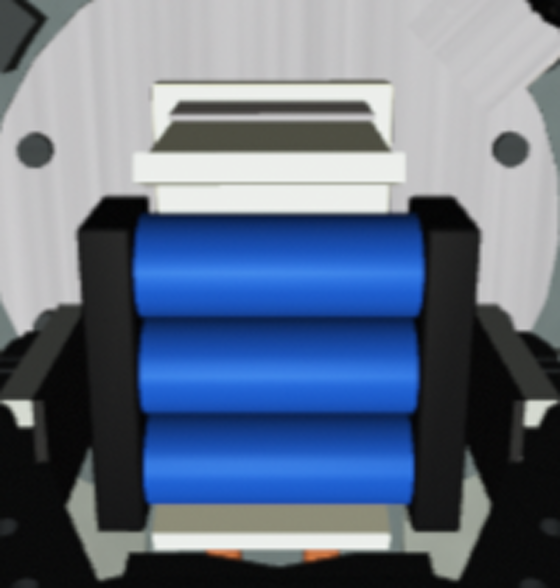

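Run:
```python
from h import *
p,d,c=load('w8'); s=ctrl.read_state(); M=toolM(s); tp=s['tool_pos']
px=lambda x,y:(220+(x+.5)/2.8-.5,130+(y+.5)/2.8-.5)
def T(x,y,z): return (M.T@(onz(c,*px(x,y),z)-tp)*1000).round(1)
print('far cheek inner top',T(135,183,.117),T(405,183,.117),'outer',T(135,152,.117),T(405,152,.117))
print('near cheek inner top',T(152,533,.117),T(391,533,.117),'outer',T(152,549,.117),T(391,549,.117))
print('block top',T(80,232,tp[2]+.0175),T(478,232,tp[2]+.0175),T(98,530,tp[2]+.0175),T(460,530,tp[2]+.0175))
print(tp)
```

```text
far cheek inner top [-24.1 -10.6  33.5] [ 22.  -10.6  33.5] outer [-23.9 -10.6  38.9] [ 21.8 -10.6  38.9]
near cheek inner top [-24.1 -10.6 -36.7] [ 22.3 -10.6 -36.7] outer [-24.3 -10.6 -40.4] [ 22.4 -10.6 -40.3]
block top [-32.3 -17.5  26.9] [ 33.2 -17.5  26.9] [-32.8 -17.5 -30.6] [ 33.8 -17.5 -30.6]
[0.50529456 0.22282221 0.10640385]
```

>>> {"fn": "arm_command", "kwargs": {"motion": [{"tx":-0.009,"ty":-0.013,"tz":0,"yaw":0},{"tx":-0.009,"ty":-0.013,"tz":-0.15,"yaw":0},{"tx":-0.009,"ty":-0.013,"tz":-0.3,"yaw":0},{"tx":-0.009,"ty":-0.013,"tz":-0.4,"yaw":0},{"tx":-0.009,"ty":-0.013,"tz":-0.45,"yaw":0},{"tx":-0.009,"ty":-0.013,"tz":-0.45,"yaw":0}]}}

```text
time: 8.57
tool_pos: [0.5039, 0.2215, 0.0607]
ee_rot: [-0.551, -0.443, 0.444, 0.551]
ft_force: [-0.6, -0.5, -2.0]
gripper_width: 0.0648
```

>>> {"fn": "arm_command", "kwargs": {"motion": [{"tx":0,"ty":0,"tz":-0.025,"yaw":0},{"tx":0,"ty":0,"tz":-0.05,"yaw":0},{"tx":0,"ty":0,"tz":-0.05,"yaw":0}]}}

```text
time: 8.95
tool_pos: [0.5042, 0.2215, 0.0563]
ee_rot: [0.551, 0.443, -0.443, -0.551]
ft_force: [0.3, -0.6, -1.7]
gripper_width: 0.0645
```

Run:
```python
from h import *
s=ctrl.read_state(); print(s['tool_pos'],s['time'],s['ft_force'],s['gripper_width'],yawdeg(s))
p,d,c=snap('wrist','w9')
cv2.imwrite('pics/w9c.png',cv2.resize(p[130:340,220:420,::-1],None,fx=2.8,fy=2.8,interpolation=cv2.INTER_CUBIC))
p,d,c=snap('side','s9')
cv2.imwrite('pics/s9c.png',cv2.resize(p[110:230,220:380,::-1],None,fx=5,fy=5,interpolation=cv2.INTER_CUBIC))
print(ctrl.read_state()['ft_force'],ctrl.read_state()['tool_pos'])
```

```text
[0.50416305 0.22153912 0.05627754] 8.95 [ 0.27515483 -0.55639162 -1.71525427] 0.06445112398211947 77.65515294281654
[-0.12511111  0.20705353 -2.08051843] [0.50425912 0.22156828 0.05637262]
```

View pics/w9c.png

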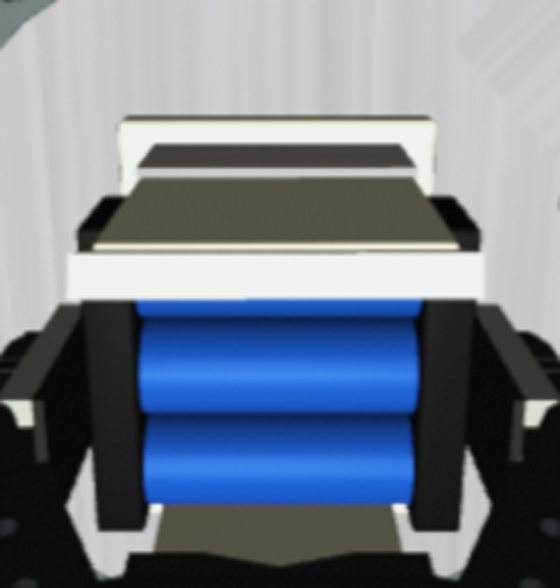

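View pics/s9c.png

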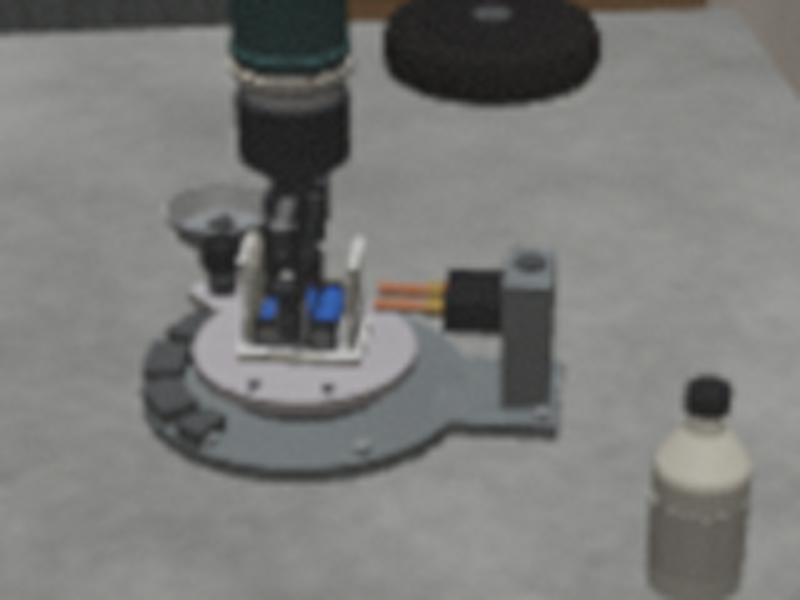

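>>> {"fn": "arm_command", "kwargs": {"motion": [{"tx":0,"ty":0,"tz":-0.01,"yaw":0},{"tx":0,"ty":0,"tz":-0.02,"yaw":0},{"tx":0,"ty":0,"tz":-0.02,"yaw":0}]}}

```text
time: 9.43
tool_pos: [0.5041, 0.2215, 0.0542]
ee_rot: [-0.551, -0.443, 0.443, 0.551]
ft_force: [-0.3, -0.8, -2.4]
gripper_width: 0.0647
```

>>> {"fn": "arm_command", "kwargs": {"motion": [{"tx":0,"ty":0,"tz":-0.01,"yaw":0},{"tx":0,"ty":0,"tz":-0.01,"yaw":0}]}}

```text
time: 9.68
tool_pos: [0.5041, 0.2215, 0.0532]
ee_rot: [-0.551, -0.443, 0.443, 0.551]
ft_force: [-0.5, -0.1, -2.2]
gripper_width: 0.0649
```

>>> {"fn": "arm_command", "kwargs": {"motion": [{"tx":0,"ty":0,"tz":-0.01,"yaw":0},{"tx":0,"ty":0,"tz":-0.01,"yaw":0}]}}

```text
time: 9.93
tool_pos: [0.5041, 0.2215, 0.0522]
ee_rot: [-0.551, -0.443, 0.443, 0.551]
ft_force: [1.1, -0.5, -2.4]
gripper_width: 0.0646
```

>>> {"fn": "arm_command", "kwargs": {"motion": [{"tx":0,"ty":0,"tz":-0.01,"yaw":0},{"tx":0,"ty":0,"tz":-0.01,"yaw":0}]}}

```text
time: 10.18
tool_pos: [0.5043, 0.2216, 0.0517]
ee_rot: [0.551, 0.443, -0.443, -0.551]
ft_force: [-1.8, -0.1, 3.4]
gripper_width: 0.0649
```

>>> {"fn": "arm_command", "kwargs": {"motion": [{"tx":0,"ty":0,"tz":0,"yaw":0},{"tx":0,"ty":0,"tz":0,"yaw":0},{"tx":0,"ty":0,"tz":0,"yaw":0}], "claw": 1}}

```text
time: 10.55
tool_pos: [0.5043, 0.2215, 0.0512]
ee_rot: [0.551, 0.443, -0.443, -0.551]
ft_force: [-0.0, -1.2, 1.2]
gripper_width: 0.0852
```

Run:
```python
from h import *
s=ctrl.read_state(); print(s['tool_pos'],s['time'],s['ft_force'],s['gripper_width'],yawdeg(s))
p,d,c=snap('wrist','w10')
cv2.imwrite('pics/w10c.png',cv2.resize(p[130:340,200:440,::-1],None,fx=2.8,fy=2.8,interpolation=cv2.INTER_CUBIC))
```

```text
[0.50425493 0.22154517 0.05121393] 10.55 [-0.00726149 -1.17004763  1.16428604] 0.08524057665955347 77.65401355272559
```

View pics/w10c.png

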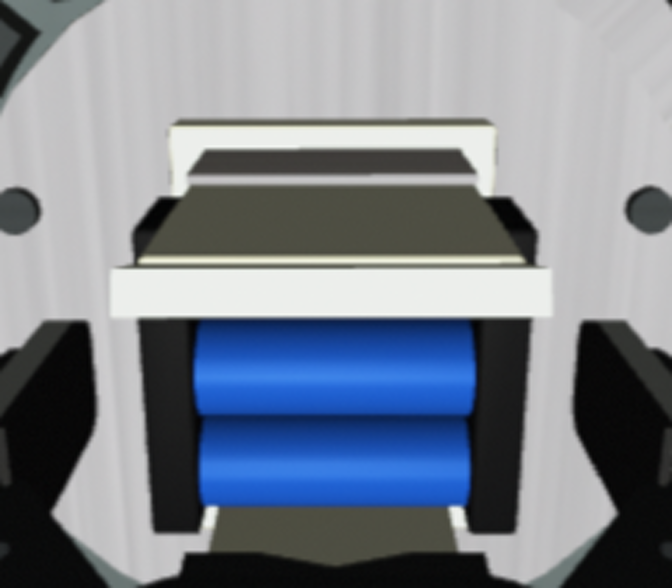

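>>> {"fn": "arm_command", "kwargs": {"motion": [{"tx":0,"ty":0,"tz":0.15,"yaw":0},{"tx":0,"ty":0,"tz":0.5,"yaw":0},{"tx":0,"ty":0,"tz":1.0,"yaw":0}]}}

```text
time: 10.98
tool_pos: [0.5033, 0.2213, 0.1522]
ee_rot: [-0.551, -0.443, 0.444, 0.551]
ft_force: [0.6, 0.2, -1.2]
gripper_width: 0.0856
```

>>> {"fn": "arm_command", "kwargs": {"motion": [{"tx":0.02,"ty":-0.2,"tz":0.4,"yaw":-0.028},{"tx":0.08,"ty":-0.6,"tz":0.6,"yaw":-0.056},{"tx":0.12,"ty":-1.0,"tz":0.6,"yaw":-0.084}]}}

```text
time: 11.35
tool_pos: [0.518, 0.1209, 0.2147]
ee_rot: [0.649, 0.285, -0.281, -0.647]
ft_force: [-0.5, 0.9, -0.1]
gripper_width: 0.0853
```

Run:
```python
from h import *
s=ctrl.read_state(); print(s['tool_pos'],s['time'],s['ft_force'],s['gripper_width'],yawdeg(s))
p,d,c=snap('wrist','w11')
```

```text
[0.51800174 0.12094819 0.21469133] 11.35 [-0.49223057  0.94835629 -0.10016079] 0.08529564864888455 47.148120382446685
```

View pics/w11.png

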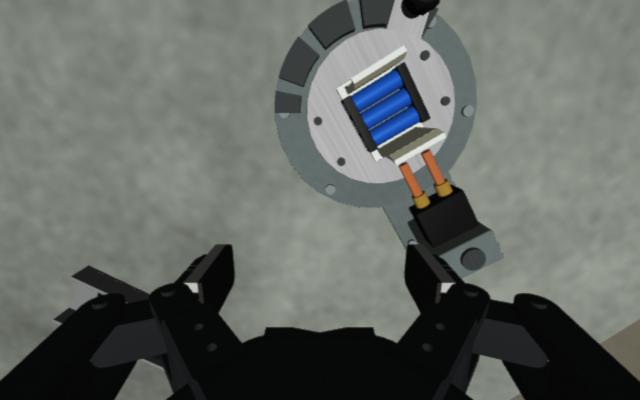

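Run:
```python
from h import *
p,d,c=load('w11')
m,b=blockmask(p,(330,55,440,155))
b=cv2.morphologyEx(b.astype(np.uint8),cv2.MORPH_OPEN,np.ones((2,2)))>0
pb=np.array([onz(c,u,v,0.068)[:2] for v,u in np.argwhere(b)]); print('blue rect',rectfit(pb),pb.mean(0))
md,_=blockmask(p,(335,60,432,152)); 
cv2.imwrite('pics/w11c.png',cv2.resize(p[35:175,325:455,::-1],None,fx=4.2,fy=4.2,interpolation=cv2.INTER_CUBIC))
```

```text
blue rect (array([0.50624374, 0.22294865]), 54.57073974609375, 49.821327209472656, -12.370735168457031) [0.50582866 0.22339099]
```

View pics/w11c.png

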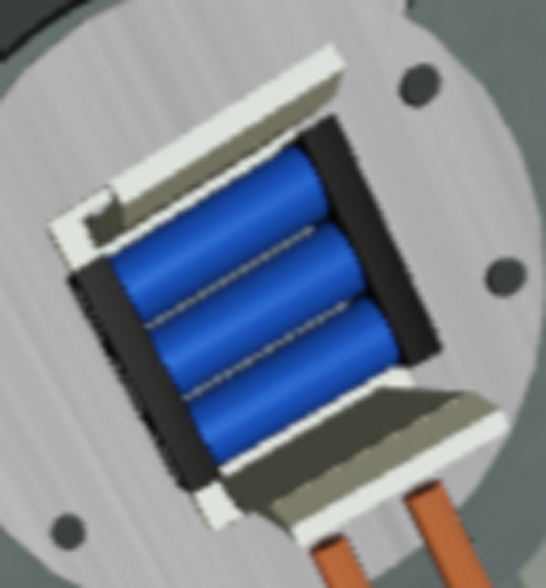

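>>> {"fn": "arm_command", "kwargs": {"motion": [{"tx":0.05,"ty":-0.5,"tz":0.1,"yaw":-0.028},{"tx":0.1,"ty":-1.0,"tz":0.2,"yaw":-0.056}]}}

```text
time: 11.65
tool_pos: [0.5261, 0.0206, 0.2324]
ee_rot: [0.688, 0.165, -0.165, -0.687]
ft_force: [0.5, -0.5, -0.2]
gripper_width: 0.0854
```

>>> {"fn": "arm_command", "kwargs": {"motion": [{"tx":0.05,"ty":-0.5,"tz":0,"yaw":-0.028},{"tx":0.1,"ty":-1.0,"tz":0,"yaw":-0.03}]}}

```text
time: 11.9
tool_pos: [0.5363, -0.0799, 0.2325]
ee_rot: [0.7, 0.101, -0.1, -0.7]
ft_force: [-0.7, -0.3, 0.6]
gripper_width: 0.0847
```

>>> {"fn": "arm_command", "kwargs": {"motion": [{"tx":0.08,"ty":-0.5,"tz":-0.2,"yaw":0},{"tx":0.15,"ty":-1.0,"tz":-0.5,"yaw":0},{"tx":0.15,"ty":-1.0,"tz":-0.5,"yaw":0},{"tx":0.15,"ty":-1.0,"tz":-0.5,"yaw":0}]}}

```text
time: 12.4
tool_pos: [0.551, -0.1781, 0.1818]
ee_rot: [-0.7, -0.101, 0.101, 0.7]
ft_force: [0.1, -0.4, -0.4]
gripper_width: 0.0849
```

Run:
```python
from h import *
s=ctrl.read_state(); print(s['tool_pos'],s['time'],s['ft_force'],s['gripper_width'],yawdeg(s))
p,d,c=snap('wrist','w12')
```

```text
[ 0.55099153 -0.17807207  0.18175365] 12.4 [ 0.14273987 -0.37950296 -0.36162958] 0.08494975950656496 16.427679687851125
```

View pics/w12.png

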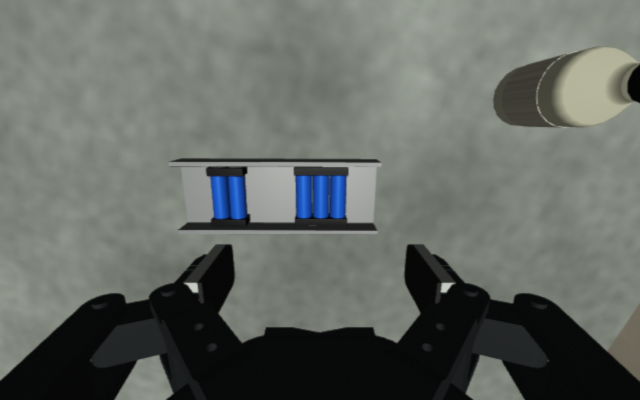

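Run:
```python
from h import *
p,d,c=load('w12'); s=ctrl.read_state()
m,b=blockmask(p,(165,150,390,240))
k,l,st,ce=cv2.connectedComponentsWithStats(cv2.morphologyEx(b.astype(np.uint8),cv2.MORPH_CLOSE,np.ones((5,5))))
M=toolM(s)
for i in range(1,k):
    if st[i,4]>50:
        pb=np.array([onz(c,u,v,0.0235)[:2] for v,u in np.argwhere(l==i)]); r=rectfit(pb); print(st[i],r,pb.mean(0).round(4),'tool', (M.T@(np.r_[r[0],0]-np.r_[s['tool_pos'][:2],0])*1000).round(1))
cv2.imwrite('pics/w12c.png',cv2.resize(p[145:250,160:390,::-1],None,fx=3.4,fy=3.4,interpolation=cv2.INTER_CUBIC))
```

```text
[ 211  175   37   45 1459] (array([ 0.46038052, -0.21814569]), 49.65951156616211, 36.961082458496094, -73.53771591186523) [ 0.4602 -0.2181] tool [-98.6  -0.  -13.1]
[ 296  175   50   44 2178] (array([ 0.55597229, -0.18928542]), 54.092525482177734, 48.48358154296875, 16.46228790283203) [ 0.5558 -0.1888] tool [  1.2  -0.  -12.6]
```

View pics/w12c.png

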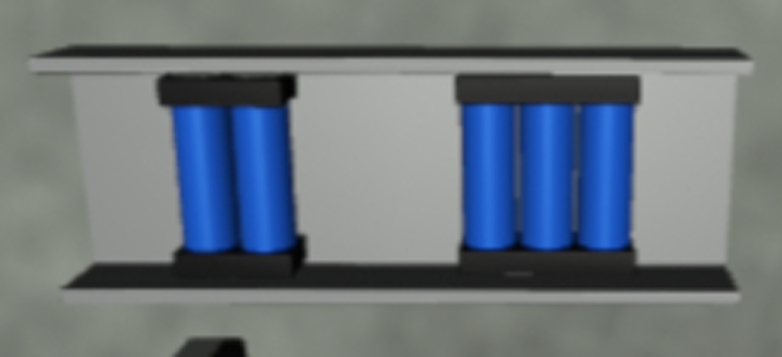

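>>> {"fn": "arm_command", "kwargs": {"motion": [{"tx":0.047,"ty":-0.117,"tz":-0.4,"yaw":0},{"tx":0.047,"ty":-0.117,"tz":-0.8,"yaw":0},{"tx":0.047,"ty":-0.117,"tz":-1.0,"yaw":0},{"tx":0.047,"ty":-0.117,"tz":-1.0,"yaw":0}]}}

```text
time: 12.95
tool_pos: [0.5551, -0.1883, 0.0808]
ee_rot: [-0.699, -0.101, 0.103, 0.7]
ft_force: [0.1, 1.3, 0.5]
gripper_width: 0.0855
```

Run:
```python
from h import *
s=ctrl.read_state(); print(s['tool_pos'],s['time'],s['ft_force'],s['gripper_width'],yawdeg(s))
p,d,c=snap('wrist','w13')
m,b=blockmask(p,(240,150,400,340))
k,l,st,ce=cv2.connectedComponentsWithStats(cv2.morphologyEx(b.astype(np.uint8),cv2.MORPH_CLOSE,np.ones((5,5))))
M=toolM(s)
for i in range(1,k):
    if st[i,4]>50:
        pb=np.array([onz(c,u,v,0.0235)[:2] for v,u in np.argwhere(l==i)]); r=rectfit(pb); print(st[i],r,'tool', (M.T@(np.r_[r[0],0]-np.r_[s['tool_pos'][:2],0])*1000).round(1))
```

```text
[ 0.55512649 -0.18829182  0.08081799] 12.95 [0.14176715 1.30021497 0.46506972] 0.0854575210119187 16.560289028365982
[ 283  185   75   64 4558] (array([ 0.55593231, -0.18930533]), 54.091102600097656, 49.189910888671875, 16.49723243713379) tool [ 0.5 -0.  -1.2]
```

View pics/w13.png

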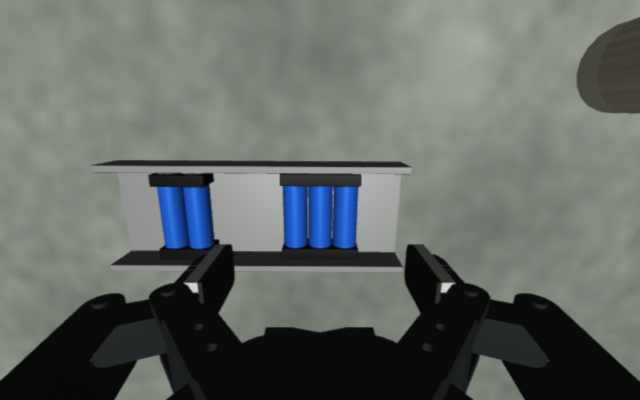

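>>> {"fn": "arm_command", "kwargs": {"motion": [{"tx":0.008,"ty":-0.01,"tz":-0.25,"yaw":0},{"tx":0.008,"ty":-0.01,"tz":-0.45,"yaw":0},{"tx":0.008,"ty":-0.01,"tz":-0.6,"yaw":0},{"tx":0.008,"ty":-0.01,"tz":-0.69,"yaw":0},{"tx":0.008,"ty":-0.01,"tz":-0.74,"yaw":0},{"tx":0.008,"ty":-0.01,"tz":-0.74,"yaw":0}]}}

```text
time: 13.75
tool_pos: [0.5568, -0.1912, 0.0074]
ee_rot: [0.7, 0.101, -0.101, -0.7]
ft_force: [0.1, -0.4, 0.5]
gripper_width: 0.0855
```

Run:
```python
from h import *
s=ctrl.read_state(); print(s['tool_pos'],s['time'],s['ft_force'],s['gripper_width'],yawdeg(s))
p,d,c=snap('wrist','w14')
```

```text
[ 0.55679506 -0.19117635  0.00735922] 13.75 [ 0.11673519 -0.38397805  0.48051796] 0.08550200091752652 16.45598152250313
```

View pics/w14.png

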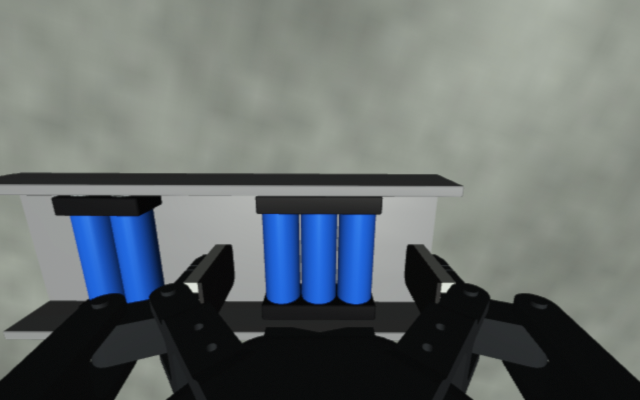

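>>> {"fn": "arm_command", "kwargs": {"motion": [{"tx":0,"ty":0,"tz":0,"yaw":0},{"tx":0,"ty":0,"tz":0,"yaw":0},{"tx":0,"ty":0,"tz":0,"yaw":0},{"tx":0,"ty":0,"tz":0,"yaw":0}], "claw": 0, "grip_force": 40}}

```text
time: 14.3
tool_pos: [0.557, -0.1913, 0.0079]
ee_rot: [0.7, 0.101, -0.101, -0.7]
ft_force: [-1.1, 0.3, 6.0]
gripper_width: 0.057
```

>>> {"fn": "arm_command", "kwargs": {"motion": [{"tx":0,"ty":0,"tz":0.05,"yaw":0},{"tx":0,"ty":0,"tz":0.2,"yaw":0},{"tx":0,"ty":0,"tz":0.5,"yaw":0},{"tx":0,"ty":0,"tz":0.8,"yaw":0}]}}

```text
time: 14.8
tool_pos: [0.5565, -0.191, 0.0886]
ee_rot: [-0.7, -0.101, 0.101, 0.7]
ft_force: [-0.4, -0.2, -1.1]
gripper_width: 0.0571
```

Run:
```python
from h import *
s=ctrl.read_state(); print(s['tool_pos'],s['time'],s['ft_force'],s['gripper_width'],yawdeg(s))
p,d,c=snap('wrist','w15')
```

```text
[ 0.55649198 -0.19102573  0.0886102 ] 14.8 [-0.4030268  -0.15732962 -1.08609064] 0.05705968436841258 16.457513007999644
```

View pics/w15.png

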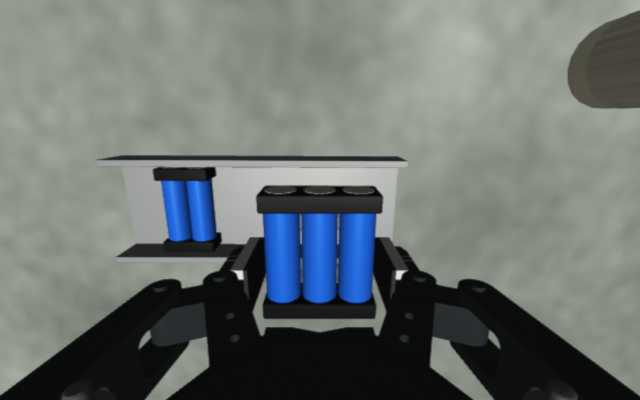

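>>> {"fn": "arm_command", "kwargs": {"motion": [{"tx":0,"ty":0.3,"tz":0.1,"yaw":-0.028},{"tx":-0.05,"ty":0.7,"tz":0.1,"yaw":-0.056},{"tx":-0.1,"ty":1.0,"tz":0,"yaw":-0.08}]}}

```text
time: 15.22
tool_pos: [0.5471, -0.09, 0.0884]
ee_rot: [0.703, -0.077, 0.079, -0.703]
ft_force: [1.1, 0.8, -2.6]
gripper_width: 0.0569
```

>>> {"fn": "arm_command", "kwargs": {"motion": [{"tx":-0.03,"ty":0.4,"tz":-0.2,"yaw":0},{"tx":-0.06,"ty":0.76,"tz":-0.5,"yaw":0},{"tx":-0.06,"ty":0.76,"tz":-0.7,"yaw":0},{"tx":-0.06,"ty":0.76,"tz":-0.78,"yaw":0},{"tx":-0.06,"ty":0.76,"tz":-0.78,"yaw":0}]}}

```text
time: 15.85
tool_pos: [0.5408, -0.0155, 0.0093]
ee_rot: [0.703, -0.076, 0.076, -0.703]
ft_force: [0.2, -0.3, -1.6]
gripper_width: 0.0569
```

Run:
```python
from h import *
s=ctrl.read_state(); print(s['tool_pos'],s['time'],s['ft_force'],s['gripper_width'],yawdeg(s))
p,d,c=snap('wrist','w16')
```

```text
[ 0.54078674 -0.01545267  0.00927618] 15.85 [ 0.23221307 -0.26936643 -1.59027869] 0.056927697412909886 -12.364883827820226
```

View pics/w16.png

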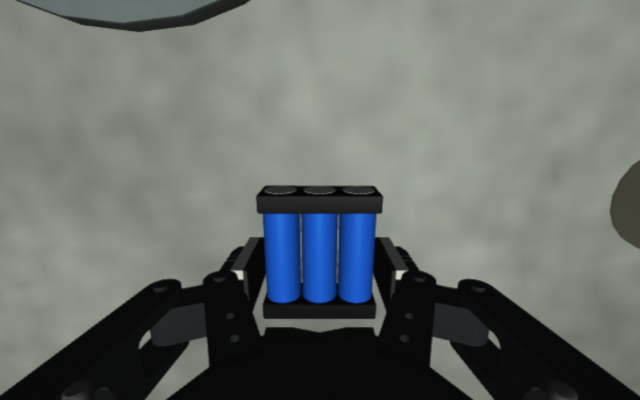

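Lower it gently onto the bench.

>>> {"fn": "arm_command", "kwargs": {"motion": [{"tx":0,"ty":0,"tz":-0.02,"yaw":0},{"tx":0,"ty":0,"tz":-0.04,"yaw":0},{"tx":0,"ty":0,"tz":-0.04,"yaw":0}]}}

```text
time: 16.27
tool_pos: [0.5408, -0.0153, 0.0054]
ee_rot: [-0.703, 0.076, -0.076, 0.703]
ft_force: [-0.0, -0.1, -2.3]
gripper_width: 0.0569
```

>>> {"fn": "arm_command", "kwargs": {"motion": [{"tx":0,"ty":0,"tz":-0.01,"yaw":0},{"tx":0,"ty":0,"tz":-0.01,"yaw":0}]}}

```text
time: 16.52
tool_pos: [0.5406, -0.0151, 0.0042]
ee_rot: [-0.703, 0.076, -0.076, 0.703]
ft_force: [0.0, 0.1, -1.7]
gripper_width: 0.0572
```

>>> {"fn": "arm_command", "kwargs": {"motion": [{"tx":0,"ty":0,"tz":-0.01,"yaw":0},{"tx":0,"ty":0,"tz":-0.01,"yaw":0}]}}

```text
time: 16.77
tool_pos: [0.5407, -0.0151, 0.0039]
ee_rot: [0.703, -0.076, 0.076, -0.703]
ft_force: [-2.1, -0.7, 6.3]
gripper_width: 0.057
```

>>> {"fn": "arm_command", "kwargs": {"motion": [{"tx":0,"ty":0,"tz":0,"yaw":0},{"tx":0,"ty":0,"tz":0,"yaw":0},{"tx":0,"ty":0,"tz":0,"yaw":0}], "claw": 1}}

```text
time: 17.15
tool_pos: [0.5408, -0.0152, 0.0032]
ee_rot: [-0.703, 0.076, -0.076, 0.703]
ft_force: [0.3, -0.3, 0.2]
gripper_width: 0.0853
```

>>> {"fn": "arm_command", "kwargs": {"motion": [{"tx":0,"ty":0,"tz":0.2,"yaw":0},{"tx":0,"ty":0,"tz":0.6,"yaw":0.01},{"tx":0,"ty":0,"tz":0.9,"yaw":0.038},{"tx":0,"ty":0,"tz":0.9,"yaw":0.067},{"tx":0,"ty":0,"tz":0.9,"yaw":0.096},{"tx":0,"ty":0,"tz":0.9,"yaw":0.125},{"tx":0,"ty":0,"tz":0.9,"yaw":0.154},{"tx":0,"ty":0,"tz":0.9,"yaw":0.183}]}}

```text
time: 18.15
tool_pos: [0.5406, -0.0151, 0.0932]
ee_rot: [-0.63, -0.32, 0.32, 0.63]
ft_force: [0.6, 0.3, 0.0]
gripper_width: 0.0854
```

>>> {"fn": "arm_command", "kwargs": {"motion": [{"tx":0,"ty":0,"tz":0,"yaw":0.03},{"tx":0,"ty":0,"tz":0,"yaw":0.06},{"tx":0,"ty":0,"tz":0,"yaw":0.067},{"tx":0,"ty":0,"tz":0,"yaw":0.067}]}}

```text
time: 18.65
tool_pos: [0.5406, -0.0151, 0.0932]
ee_rot: [-0.551, -0.443, 0.443, 0.551]
ft_force: [0.4, 1.0, -1.2]
gripper_width: 0.0853
```

Run:
```python
from h import *
s=ctrl.read_state(); print(s['tool_pos'],s['time'],s['ft_force'],s['gripper_width'],yawdeg(s))
p,d,c=snap('wrist','w17')
m,b=blockmask(p,(240,150,400,240))
k,l,st,ce=cv2.connectedComponentsWithStats(cv2.morphologyEx(b.astype(np.uint8),cv2.MORPH_CLOSE,np.ones((5,5))))
M=toolM(s)
for i in range(1,k):
    if st[i,4]>50:
        pb=np.array([onz(c,u,v,0.0195)[:2] for v,u in np.argwhere(l==i)]); r=rectfit(pb); print(st[i],r,'tool', (M.T@(np.r_[r[0],0]-np.r_[s['tool_pos'][:2],0])*1000).round(1))
pts=np.array([onz(c,u,v,0.021)[:2] for v,u in np.argwhere(m)]); r=rectfit(pts); print('ray rect z=.021',r,'tool', (M.T@(np.r_[r[0],0]-np.r_[s['tool_pos'][:2],0])*1000).round(1))
```

```text
[ 0.5406042  -0.01514931  0.0931571 ] 18.65 [ 0.42031949  1.03965451 -1.24016207] 0.08528599386039501 77.62530542544967
[ 290  172   64   67 4126] (array([ 0.53901007, -0.01203413]), 54.52692413330078, 49.80490493774414, -12.36077880859375) tool [2.7 0.  2.2]
ray rect z=.021 (array([ 0.53822504, -0.01196793]), 65.42440032958984, 56.56399917602539, 77.63956451416016) tool [2.6 0.  3. ]
```

View pics/w17.png

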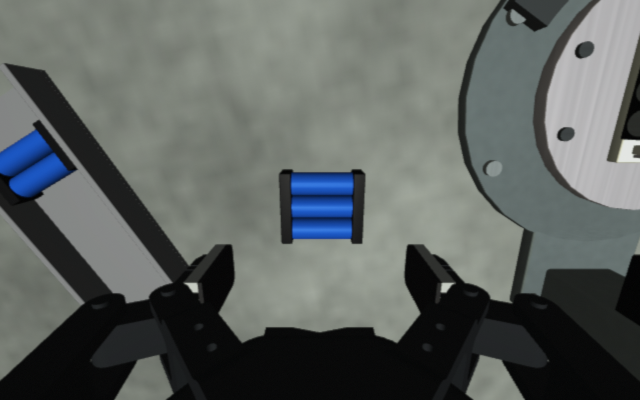

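>>> {"fn": "arm_command", "kwargs": {"motion": [{"tx":-0.012,"ty":0.029,"tz":-0.4,"yaw":0},{"tx":-0.012,"ty":0.029,"tz":-0.65,"yaw":0},{"tx":-0.012,"ty":0.029,"tz":-0.8,"yaw":0},{"tx":-0.012,"ty":0.029,"tz":-0.88,"yaw":0},{"tx":-0.012,"ty":0.029,"tz":-0.91,"yaw":0},{"tx":-0.012,"ty":0.029,"tz":-0.91,"yaw":0}]}}

```text
time: 19.45
tool_pos: [0.5399, -0.0123, 0.0027]
ee_rot: [0.551, 0.443, -0.443, -0.551]
ft_force: [-0.6, 0.1, -0.8]
gripper_width: 0.0854
```

Run:
```python
from h import *
s=ctrl.read_state(); print(s['tool_pos'],s['time'],s['ft_force'],s['gripper_width'],yawdeg(s))
p,d,c=snap('wrist','w18')
```

```text
[ 0.53994434 -0.01233283  0.00268924] 19.45 [-0.59693844  0.10390085 -0.7514124 ] 0.08538079728750958 77.64836075728395
```

View pics/w18.png

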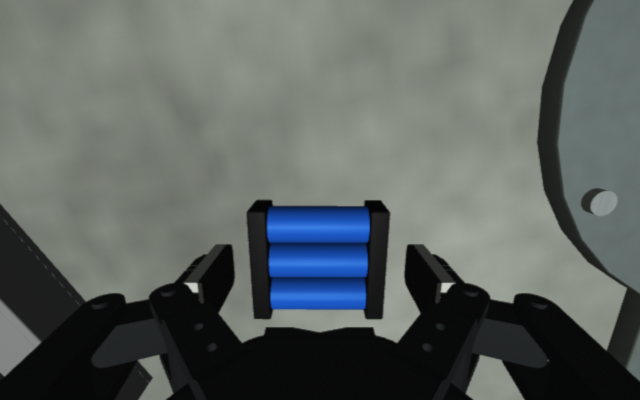

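>>> {"fn": "arm_command", "kwargs": {"motion": [{"tx":0,"ty":0,"tz":-0.01,"yaw":0},{"tx":0,"ty":0,"tz":-0.01,"yaw":0},{"tx":0,"ty":0,"tz":-0.01,"yaw":0},{"tx":0,"ty":0,"tz":-0.01,"yaw":0}], "claw": 0, "grip_force": 40}}

```text
time: 20.0
tool_pos: [0.5399, -0.0123, 0.002]
ee_rot: [0.551, 0.444, -0.443, -0.551]
ft_force: [-1.1, -1.4, 5.4]
gripper_width: 0.065
```

>>> {"fn": "arm_command", "kwargs": {"motion": [{"tx":0,"ty":0,"tz":0.05,"yaw":0},{"tx":0,"ty":0,"tz":0.3,"yaw":0},{"tx":0,"ty":0,"tz":0.7,"yaw":0},{"tx":0,"ty":0,"tz":1.0,"yaw":0}]}}

```text
time: 20.5
tool_pos: [0.5395, -0.0122, 0.1027]
ee_rot: [0.551, 0.443, -0.443, -0.551]
ft_force: [-0.0, 0.4, -2.3]
gripper_width: 0.0648
```

>>> {"fn": "arm_command", "kwargs": {"motion": [{"tx":-0.05,"ty":0.3,"tz":0.5,"yaw":0},{"tx":-0.1,"ty":0.8,"tz":0.8,"yaw":0},{"tx":-0.15,"ty":1.0,"tz":0.9,"yaw":0}]}}

```text
time: 20.88
tool_pos: [0.5251, 0.0899, 0.1937]
ee_rot: [0.551, 0.445, -0.443, -0.55]
ft_force: [0.2, 0.4, -1.9]
gripper_width: 0.0649
```

>>> {"fn": "arm_command", "kwargs": {"motion": [{"tx":-0.1,"ty":0.5,"tz":0,"yaw":0},{"tx":-0.15,"ty":1.0,"tz":0,"yaw":0}]}}

```text
time: 21.12
tool_pos: [0.5086, 0.1888, 0.1916]
ee_rot: [0.551, 0.443, -0.443, -0.551]
ft_force: [-0.4, -0.2, -2.3]
gripper_width: 0.0651
```

Run:
```python
from h import *
s=ctrl.read_state(); print(s['tool_pos'],s['time'],s['ft_force'],s['gripper_width'],yawdeg(s))
```

```text
[0.50859835 0.18881522 0.19159981] 21.125 [-0.37501865 -0.19501292 -2.32121558] 0.06510961261373656 77.60967954983425
```

>>> {"fn": "arm_command", "kwargs": {"motion": [{"tx":-0.02,"ty":0.2,"tz":0,"yaw":0},{"tx":-0.036,"ty":0.325,"tz":-0.2,"yaw":0},{"tx":-0.036,"ty":0.325,"tz":-0.4,"yaw":0},{"tx":-0.036,"ty":0.325,"tz":-0.55,"yaw":0},{"tx":-0.036,"ty":0.325,"tz":-0.55,"yaw":0}]}}

```text
time: 21.75
tool_pos: [0.5049, 0.2195, 0.1351]
ee_rot: [-0.551, -0.442, 0.444, 0.551]
ft_force: [0.1, 0.6, -2.5]
gripper_width: 0.065
```

Run:
```python
from h import *
s=ctrl.read_state(); print(s['tool_pos'],s['time'],s['ft_force'],s['gripper_width'],yawdeg(s))
p,d,c=snap('wrist','w19')
cv2.imwrite('pics/w19c.png',cv2.resize(p[130:340,220:420,::-1],None,fx=2.8,fy=2.8,interpolation=cv2.INTER_CUBIC))
```

```text
[0.50488888 0.21947702 0.13507884] 21.75 [ 0.05109753  0.61127087 -2.48609455] 0.0650012853339447 77.6302555418642
```

View pics/w19c.png

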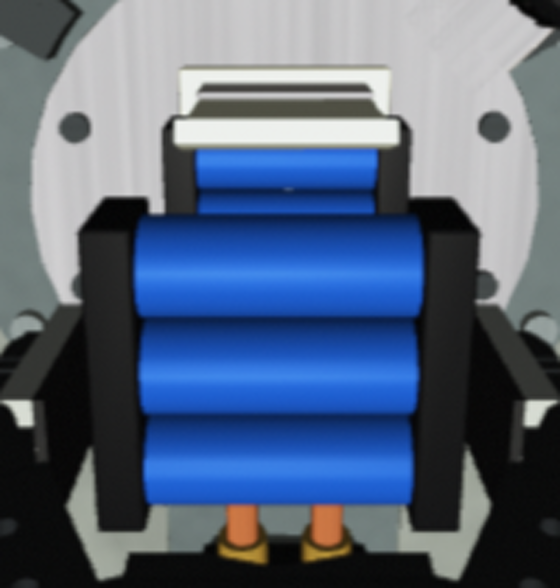

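Run:
```python
from h import *
p,d,c=load('w19'); s=ctrl.read_state(); M=toolM(s); tp=s['tool_pos']
px=lambda x,y:(220+(x+.5)/2.8-.5,130+(y+.5)/2.8-.5)
def T(x,y,z): return (M.T@(onz(c,*px(x,y),z)-tp)*1000).round(1)
print('far cheek inner top',T(174,148,.117),T(399,148,.117),'outer',T(174,119,.117),T(399,119,.117))
print('block top',T(80,232,tp[2]+.0175),T(478,232,tp[2]+.0175),T(98,530,tp[2]+.0175),T(460,530,tp[2]+.0175))
print('first block far edge ends',T(163,128,.071),T(411,128,.071),T(163,140,.071),T(411,140,.071))
```

```text
far cheek inner top [-21.3  19.   33.7] [25.  18.9 33.8] outer [-21.1  19.   39.8] [24.8 19.  39.8]
block top [-32.4 -17.4  27.3] [ 33.  -17.5  27.4] [-32.8 -17.5 -30. ] [ 33.5 -17.6 -29.9]
first block far edge ends [-30.1  65.   29.4] [35.  64.9 29.4] [-30.3  65.   26.2] [35.2 64.9 26.2]
```

>>> {"fn": "arm_command", "kwargs": {"motion": [{"tx":-0.001,"ty":0.017,"tz":0,"yaw":0},{"tx":-0.001,"ty":0.017,"tz":-0.1,"yaw":0},{"tx":-0.001,"ty":0.017,"tz":-0.2,"yaw":0},{"tx":-0.001,"ty":0.017,"tz":-0.3,"yaw":0},{"tx":-0.001,"ty":0.017,"tz":-0.3,"yaw":0}]}}

```text
time: 22.42
tool_pos: [0.5048, 0.2216, 0.105]
ee_rot: [-0.551, -0.442, 0.444, 0.551]
ft_force: [-0.6, -0.5, -2.4]
gripper_width: 0.0651
```

Run:
```python
from h import *
s=ctrl.read_state(); print(s['tool_pos'],s['time'],s['ft_force'],s['gripper_width'],yawdeg(s))
p,d,c=snap('wrist','w20')
cv2.imwrite('pics/w20c.png',cv2.resize(p[130:340,220:420,::-1],None,fx=2.8,fy=2.8,interpolation=cv2.INTER_CUBIC))
```

```text
[0.50481764 0.22164508 0.1049999 ] 22.425 [-0.63342458 -0.47350733 -2.38693559] 0.06509169065069796 77.65639386099663
```

View pics/w20c.png

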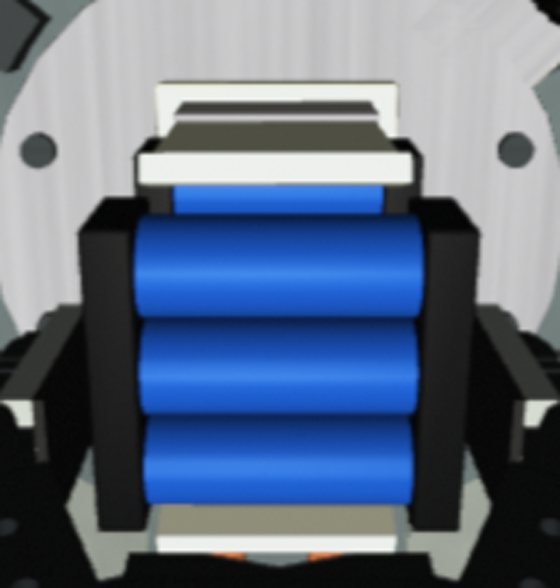

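Both the cheeks and the first block line up with the held block to under 1 mm. I'll keep lowering.

>>> {"fn": "arm_command", "kwargs": {"motion": [{"tx":0,"ty":0,"tz":-0.1,"yaw":0},{"tx":0,"ty":0,"tz":-0.2,"yaw":0},{"tx":0,"ty":0,"tz":-0.27,"yaw":0},{"tx":0,"ty":0,"tz":-0.29,"yaw":0},{"tx":0,"ty":0,"tz":-0.29,"yaw":0}]}}

```text
time: 23.1
tool_pos: [0.5058, 0.222, 0.0771]
ee_rot: [-0.551, -0.443, 0.443, 0.551]
ft_force: [-0.1, 0.5, -1.9]
gripper_width: 0.0649
```

>>> {"fn": "arm_command", "kwargs": {"motion": [{"tx":0,"ty":0,"tz":-0.01,"yaw":0},{"tx":0,"ty":0,"tz":-0.02,"yaw":0},{"tx":0,"ty":0,"tz":-0.02,"yaw":0}]}}

```text
time: 23.48
tool_pos: [0.5058, 0.222, 0.0754]
ee_rot: [0.551, 0.443, -0.443, -0.551]
ft_force: [0.3, -1.4, -2.4]
gripper_width: 0.0643
```

>>> {"fn": "arm_command", "kwargs": {"motion": [{"tx":0,"ty":0,"tz":-0.01,"yaw":0},{"tx":0,"ty":0,"tz":-0.01,"yaw":0}]}}

```text
time: 23.72
tool_pos: [0.5057, 0.2219, 0.0742]
ee_rot: [0.551, 0.443, -0.443, -0.551]
ft_force: [-0.4, 0.6, -0.9]
gripper_width: 0.0649
```

>>> {"fn": "arm_command", "kwargs": {"motion": [{"tx":0,"ty":0,"tz":-0.01,"yaw":0},{"tx":0,"ty":0,"tz":-0.01,"yaw":0}]}}

```text
time: 23.98
tool_pos: [0.5057, 0.2219, 0.0732]
ee_rot: [-0.551, -0.443, 0.443, 0.551]
ft_force: [0.3, -0.0, -2.1]
gripper_width: 0.0645
```

>>> {"fn": "arm_command", "kwargs": {"motion": [{"tx":0,"ty":0,"tz":-0.008,"yaw":0},{"tx":0,"ty":0,"tz":-0.008,"yaw":0}]}}

```text
time: 24.22
tool_pos: [0.5058, 0.2219, 0.073]
ee_rot: [0.551, 0.443, -0.443, -0.551]
ft_force: [-2.0, -0.9, 6.2]
gripper_width: 0.065
```

>>> {"fn": "arm_command", "kwargs": {"motion": [{"tx":0,"ty":0,"tz":0,"yaw":0},{"tx":0,"ty":0,"tz":0,"yaw":0},{"tx":0,"ty":0,"tz":0,"yaw":0}], "claw": 1}}

```text
time: 24.6
tool_pos: [0.5059, 0.222, 0.0724]
ee_rot: [0.551, 0.443, -0.443, -0.551]
ft_force: [-0.6, 0.5, -0.0]
gripper_width: 0.0856
```

>>> {"fn": "arm_command", "kwargs": {"motion": [{"tx":0,"ty":0,"tz":0.15,"yaw":0},{"tx":0,"ty":0,"tz":0.4,"yaw":0},{"tx":0,"ty":0,"tz":0.9,"yaw":0},{"tx":0,"ty":0,"tz":1.0,"yaw":0}]}}

```text
time: 25.1
tool_pos: [0.5083, 0.2227, 0.1767]
ee_rot: [0.552, 0.446, -0.441, -0.55]
ft_force: [0.9, 0.5, -0.3]
gripper_width: 0.0853
```

Run:
```python
from h import *
s=ctrl.read_state(); print(s['tool_pos'],s['time'],s['ft_force'],s['gripper_width'],yawdeg(s))
p,d,c=snap('wrist','w21')
```

```text
[0.50830231 0.22273645 0.1767247 ] 25.1 [ 0.85552062  0.46922268 -0.29780293] 0.08530221546112036 77.65998130995789
```

View pics/w21.png

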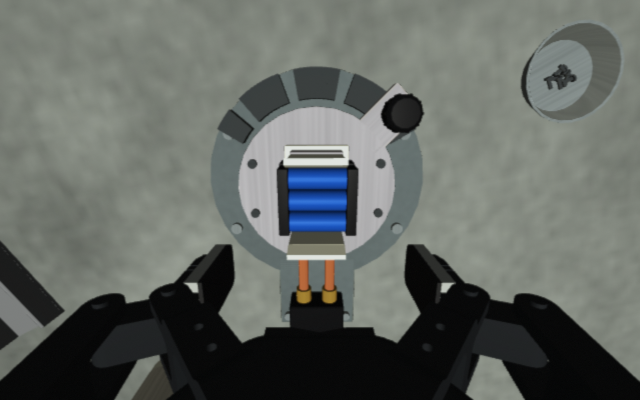

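Run:
```python
from h import *
p,d,c=load('w21'); s=ctrl.read_state(); M=toolM(s); tp=s['tool_pos']
m,b=blockmask(p,(270,160,365,240)); 
b=cv2.morphologyEx(b.astype(np.uint8),cv2.MORPH_OPEN,np.ones((2,2)))>0
pb=np.array([onz(c,u,v,0.0905)[:2] for v,u in np.argwhere(b)]); print('blue rect z=.0905',rectfit(pb),pb.mean(0))
cv2.imwrite('pics/w21c.png',cv2.resize(p[70:270,210:440,::-1],None,fx=3.4,fy=3.0,interpolation=cv2.INTER_CUBIC))
# knob
g=p.max(-1); k=(g<70).astype(np.uint8); k[:, :375]=0; k[:,430:]=0; k[:85]=0; k[140:]=0
n,l,st,ce=cv2.connectedComponentsWithStats(k); i=1+np.argmax(st[1:,4]); print(st[i],ce[i])
print('knob centroid at z=.078',onz(c,*ce[i],0.078), 'z=.084',onz(c,*ce[i],0.084))
print('pred', proj(c,[0.4524,0.3056,0.084]),proj(c,[0.4524,0.3056,0.06]))
X=cloud(c,d); kk=(l==i); print('depth z of knob',np.percentile(X[kk][:,2],[5,50,95]))
t=kk&(X[...,2]>0.080); print('top mean',X[t].mean(0),t.sum())
```

```text
blue rect z=.0905 (array([0.50652728, 0.22325017]), 54.6911735534668, 49.717960357666016, -12.347564697265625) [0.50567898 0.22344428]
[ 381   94   43   46 1305] [402.07739464 113.60383142]
knob centroid at z=.078 [0.45223161 0.3048666  0.078     ] z=.084 [0.45196514 0.30319248 0.084     ]
pred [405.17646914 113.48745186] [397.08986266 113.96027338]
depth z of knob [0.0693246  0.08459905 0.08612317]
top mean [0.45171652 0.30425527 0.0855449 ] 1124
```

View pics/w21c.png

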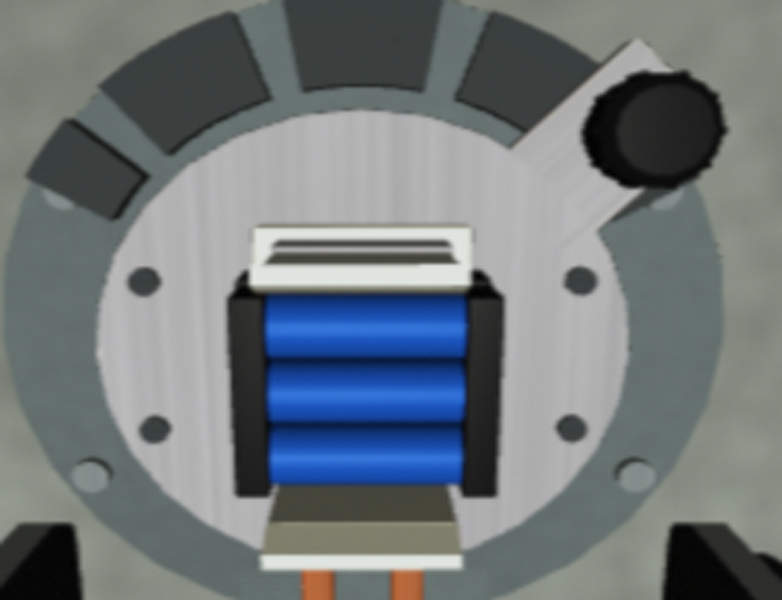

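>>> {"fn": "arm_command", "kwargs": {"motion": [{"tx":-0.14,"ty":0.2,"tz":0,"yaw":-0.028},{"tx":-0.28,"ty":0.4,"tz":0,"yaw":-0.056},{"tx":-0.42,"ty":0.62,"tz":0,"yaw":-0.084},{"tx":-0.55,"ty":0.83,"tz":-0.1,"yaw":-0.112},{"tx":-0.55,"ty":0.83,"tz":-0.2,"yaw":-0.125},{"tx":-0.55,"ty":0.83,"tz":-0.2,"yaw":-0.125},{"tx":-0.55,"ty":0.83,"tz":-0.2,"yaw":-0.125}], "claw": 0.7}}

```text
time: 26.02
tool_pos: [0.4508, 0.3047, 0.1523]
ee_rot: [0.679, 0.199, -0.2, -0.678]
ft_force: [0.9, -0.8, -0.7]
gripper_width: 0.0597
```

Run:
```python
from h import *
s=ctrl.read_state(); print(s['tool_pos'],s['time'],s['ft_force'],s['gripper_width'],yawdeg(s),s['joint_positions'].round(2))
p,d,c=snap('wrist','w22')
```

```text
[0.45075568 0.30467313 0.15230803] 26.025 [ 0.94707694 -0.81538068 -0.65691356] 0.059697858339716074 32.73491360125487 [ 0.47  0.37  1.72 -0.    1.05 -0.1 ]
```

View pics/w22.png

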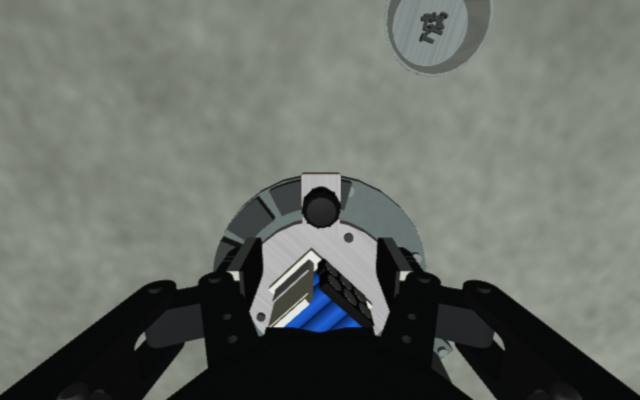

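Run:
```python
from h import *
p,d,c=load('w22'); s=ctrl.read_state(); M=toolM(s); tp=s['tool_pos']
cv2.imwrite('pics/w22c.png',np.clip(cv2.resize(p[165:245,275:370,::-1],None,fx=7,fy=7,interpolation=cv2.INTER_CUBIC).astype(float)*2.0,0,255).astype(np.uint8))
g=p.max(-1); k=(g<75).astype(np.uint8); k[:, :298]=0; k[:,345:]=0; k[:180]=0; k[232:]=0
n,l,st,ce=cv2.connectedComponentsWithStats(k); i=1+np.argmax(st[1:,4]); print(st[i],ce[i])
cs,_=cv2.findContours((l==i).astype(np.uint8),cv2.RETR_EXTERNAL,cv2.CHAIN_APPROX_NONE); (cx,cy),r=cv2.minEnclosingCircle(max(cs,key=len)); print(cx,cy,r)
X=cloud(c,d); t=(l==i)&(X[...,2]>0.078); print('top depth mean',X[t].mean(0).round(4),t.sum())
for z in (.084,.080):
    W=onz(c,cx,cy,z); print(z,W.round(4),'tool',(M.T@(W-tp)*1000).round(1))
```

```text
[ 298  180   47   48 1429] [321.08397481 205.57662701]
321.0 198.0425567626953 29.23250961303711
top depth mean [0.4512 0.3076 0.0853] 1114
0.084 [0.4465 0.3146 0.084 ] tool [ 1.5 68.6 10.7]
0.08 [0.4471 0.3137 0.08  ] tool [ 1.6 72.6  9.6]
```

View pics/w22c.png

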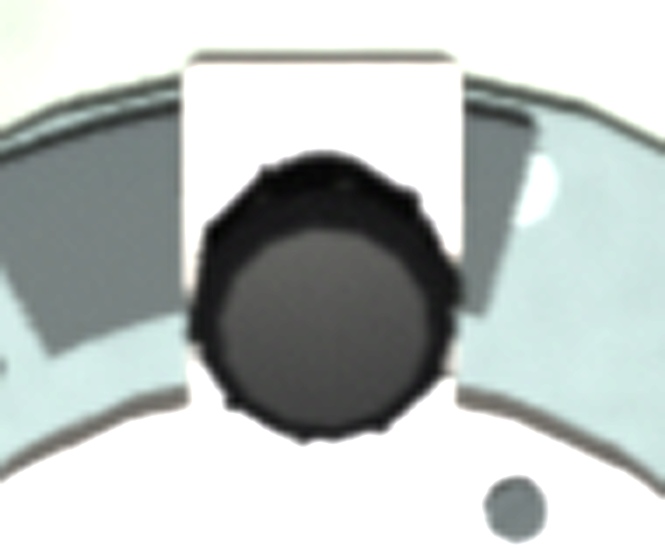

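Run:
```python
from h import *
p,d,c=load('w22'); s=ctrl.read_state(); M=toolM(s); tp=s['tool_pos']
u,v=275+323.5/7-.5,165+331.5/7-.5
W=onz(c,u,v,.084); print(u,v,W.round(4),'tool',(M.T@(W-tp)*1000).round(1),tp)
a=np.array([.5063,.2214]); r=W[:2]-a; print(np.linalg.norm(r),np.degrees(np.arctan2(r[1],r[0])))
```

```text
320.7142857142857 211.85714285714286 [0.4524 0.3051 0.084 ] tool [ 1.3 68.6 -0.4] [0.45101708 0.30474632 0.15256481]
0.09960041333230818 122.79271598615318
```

>>> {"fn": "arm_command", "kwargs": {"motion": [{"tx":0.012,"ty":0.006,"tz":-0.3,"yaw":0},{"tx":0.012,"ty":0.006,"tz":-0.55,"yaw":0},{"tx":0.012,"ty":0.006,"tz":-0.75,"yaw":0},{"tx":0.012,"ty":0.006,"tz":-0.88,"yaw":0},{"tx":0.012,"ty":0.006,"tz":-0.96,"yaw":0},{"tx":0.012,"ty":0.006,"tz":-0.96,"yaw":0}]}}

```text
time: 26.82
tool_pos: [0.452, 0.3055, 0.0564]
ee_rot: [0.679, 0.199, -0.199, -0.679]
ft_force: [-0.1, 0.1, -0.4]
gripper_width: 0.06
```

Run:
```python
from h import *
s=ctrl.read_state(); print(s['tool_pos'],s['time'],s['ft_force'],s['gripper_width'],yawdeg(s))
p,d,c=snap('wrist','w23')
```

```text
[0.45201206 0.30545469 0.05635165] 26.825 [-0.08661636  0.0541913  -0.4246698 ] 0.06004164222066589 32.66019483853132
```

View pics/w23.png

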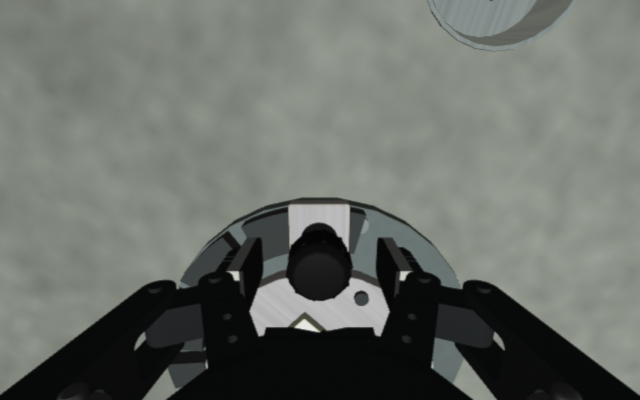

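>>> {"fn": "arm_command", "kwargs": {"motion": [{"tx":0,"ty":0,"tz":0,"yaw":0},{"tx":0,"ty":0,"tz":0,"yaw":0},{"tx":0,"ty":0,"tz":0,"yaw":0},{"tx":0,"ty":0,"tz":0,"yaw":0},{"tx":0,"ty":0,"tz":0,"yaw":0}], "claw": 0, "grip_force": 50}}

```text
time: 27.5
tool_pos: [0.4526, 0.3059, 0.0573]
ee_rot: [-0.678, -0.199, 0.198, 0.679]
ft_force: [0.3, 0.0, 5.6]
gripper_width: 0.0287
```

>>> {"fn": "arm_command", "kwargs": {"motion": [{"tx":0,"ty":0,"tz":0.05,"yaw":0},{"tx":0,"ty":0,"tz":0.1,"yaw":0},{"tx":0,"ty":0,"tz":0.14,"yaw":0},{"tx":0,"ty":0,"tz":0.14,"yaw":0}]}}

```text
time: 28.0
tool_pos: [0.4518, 0.3054, 0.0705]
ee_rot: [0.679, 0.199, -0.199, -0.679]
ft_force: [1.0, 0.2, -7.1]
gripper_width: 0.0283
```

Run:
```python
from h import *
s=ctrl.read_state(); print(s['tool_pos'],s['time'],s['ft_force'],s['gripper_width'],yawdeg(s),s['joint_positions'].round(2))
p,d,c=snap('wrist','w24')
p,d,c=snap('side','s24')
cv2.imwrite('pics/s24c.png',cv2.resize(p[110:230,220:380,::-1],None,fx=5,fy=5,interpolation=cv2.INTER_CUBIC))
```

```text
[0.4518221  0.30543447 0.07045922] 28.0 [ 0.97079689  0.20544515 -7.09611415] 0.02826847622835855 32.654728445233964 [ 0.47  0.48  1.79 -0.    0.87 -0.1 ]
```

View pics/w24.png

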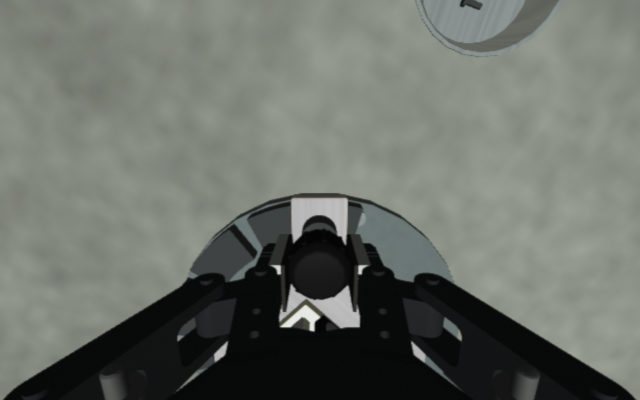

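Run:
```python
import numpy as np
for a,b in ((0,30),(30,60),(60,90)):
    t0=np.radians(122.6+a)
    for f in range(5,31,5):
        t=np.radians(122.6+a+f); print(a+f,(np.cos(t)-np.cos(t0)).round(3),(np.sin(t)-np.sin(t0)).round(3),round(f/360,4))
```

```text
5 -0.071 -0.05 0.0139
10 -0.138 -0.106 0.0278
15 -0.2 -0.168 0.0417
20 -0.256 -0.235 0.0556
25 -0.306 -0.307 0.0694
30 -0.349 -0.382 0.0833
35 -0.037 -0.079 0.0139
40 -0.066 -0.161 0.0278
45 -0.089 -0.245 0.0417
50 -0.104 -0.331 0.0556
55 -0.111 -0.418 0.0694
60 -0.111 -0.506 0.0833
65 0.008 -0.087 0.0139
70 0.023 -0.173 0.0278
75 0.046 -0.257 0.0417
80 0.076 -0.339 0.0556
85 0.113 -0.418 0.0694
90 0.157 -0.493 0.0833
```

>>> {"fn": "arm_command", "kwargs": {"motion": [{"tx":-0.071,"ty":-0.05,"tz":0,"yaw":0.014},{"tx":-0.138,"ty":-0.106,"tz":0,"yaw":0.028},{"tx":-0.2,"ty":-0.168,"tz":0,"yaw":0.042},{"tx":-0.256,"ty":-0.235,"tz":0,"yaw":0.056},{"tx":-0.306,"ty":-0.307,"tz":0,"yaw":0.069},{"tx":-0.349,"ty":-0.382,"tz":0,"yaw":0.083},{"tx":-0.349,"ty":-0.382,"tz":0,"yaw":0.083}]}}

```text
time: 28.98
tool_pos: [0.4166, 0.2666, 0.0703]
ee_rot: [0.605, 0.366, -0.367, -0.604]
ft_force: [0.8, -1.5, -7.7]
gripper_width: 0.0287
```

Run:
```python
from h import *
s=ctrl.read_state(); tp=s['tool_pos']; print(tp,s['time'],s['ft_force'],s['wrist_torque'].round(2),s['gripper_width'],yawdeg(s))
r=tp[:2]-np.array([.5063,.2214]); print(np.linalg.norm(r),np.degrees(np.arctan2(r[1],r[0]))-122.6)
p,d,c=snap('side','s25'); p,d,c=snap('scene','sc25')
```

```text
[0.41658091 0.26661195 0.07029191] 28.975 [ 0.76911321 -1.51477402 -7.6676614 ] [-0.21 -0.18 -0.03] 0.028748560203464658 62.48304341726167
0.1004670886459169 30.655191016075975
```

>>> {"fn": "arm_command", "kwargs": {"motion": [{"tx":-0.037,"ty":-0.079,"tz":0,"yaw":0.014},{"tx":-0.066,"ty":-0.161,"tz":0,"yaw":0.028},{"tx":-0.089,"ty":-0.245,"tz":0,"yaw":0.042},{"tx":-0.104,"ty":-0.331,"tz":0,"yaw":0.056},{"tx":-0.111,"ty":-0.418,"tz":0,"yaw":0.069},{"tx":-0.111,"ty":-0.506,"tz":0,"yaw":0.083},{"tx":-0.111,"ty":-0.506,"tz":0,"yaw":0.083}]}}

```text
time: 29.95
tool_pos: [0.4058, 0.2166, 0.0704]
ee_rot: [-0.49, -0.51, 0.51, 0.49]
ft_force: [-0.3, -1.1, -7.1]
gripper_width: 0.0286
```

Run:
```python
from h import *
s=ctrl.read_state(); tp=s['tool_pos']; print(tp,s['time'],s['ft_force'],s['wrist_torque'].round(2),s['gripper_width'],yawdeg(s))
r=tp[:2]-np.array([.5063,.2214]); print(np.linalg.norm(r),np.degrees(np.arctan2(r[1],r[0]))%360-122.6)
```

```text
[0.40577705 0.21656347 0.07038227] 29.95 [-0.30557441 -1.08064637 -7.05555632] [-0.1   0.02 -0.01] 0.02858713272969778 92.27983286416215
0.10063923298049281 60.15458986157162
```

>>> {"fn": "arm_command", "kwargs": {"motion": [{"tx":0.008,"ty":-0.087,"tz":0,"yaw":0.014},{"tx":0.023,"ty":-0.173,"tz":0,"yaw":0.028},{"tx":0.046,"ty":-0.257,"tz":0,"yaw":0.042},{"tx":0.076,"ty":-0.339,"tz":0,"yaw":0.056},{"tx":0.113,"ty":-0.418,"tz":0,"yaw":0.069},{"tx":0.157,"ty":-0.493,"tz":0,"yaw":0.083},{"tx":0.157,"ty":-0.493,"tz":0,"yaw":0.083}]}}

```text
time: 30.82
tool_pos: [0.4213, 0.1673, 0.0703]
ee_rot: [-0.342, -0.618, 0.619, 0.343]
ft_force: [-1.6, -1.7, -6.8]
gripper_width: 0.0289
```

Run:
```python
from h import *
s=ctrl.read_state(); tp=s['tool_pos']; print(tp,s['time'],s['ft_force'],s['wrist_torque'].round(2),s['gripper_width'],yawdeg(s))
r=tp[:2]-np.array([.5063,.2214]); print(np.linalg.norm(r),np.degrees(np.arctan2(r[1],r[0]))%360-122.6)
p,d,c=snap('wrist','w26'); p,d,c=snap('side','s26'); p,d,c=snap('scene','sc26')
# white cheek points in scene -> orientation of the cheek pair
for n in ('scene0','sc25','sc26','side0','s26'):
    p,d,c=load(n); X=cloud(c,d)
    hh=np.hypot(X[...,0]-.506,X[...,1]-.2214)
    sel=(X[...,2]>0.098)&(X[...,2]<0.122)&(hh<0.055)&(p.mean(-1)>90)&(p.max(-1).astype(int)-p.min(-1)<40)
    P=X[sel][:,:2]
    if len(P)>15:
        q=P-np.array([.506,.2214]); C=np.cov(q.T); w,v=np.linalg.eigh(C); print(n,len(P),P.mean(0).round(4),np.degrees(np.arctan2(v[1,1],v[0,1])).round(1))
```

```text
[0.42131705 0.16726487 0.07027467] 30.825 [-1.63743432 -1.6530761  -6.84492046] [-0.28  0.18 -0.07] 0.02894314114427818 122.10543814489434
0.1007606760094251 89.89761133966402
scene0 142 [0.5062 0.222 ] 167.4
sc25 128 [0.5052 0.2204] -161.9
sc26 69 [0.509  0.2177] 75.3
side0 49 [0.4964 0.2157] 163.0
s26 115 [0.5049 0.2186] 78.2
```

>>> {"fn": "arm_command", "kwargs": {"motion": [{"tx":0,"ty":0,"tz":-0.02,"yaw":0},{"tx":0,"ty":0,"tz":-0.04,"yaw":0},{"tx":0,"ty":0,"tz":-0.06,"yaw":0},{"tx":0,"ty":0,"tz":-0.06,"yaw":0}]}}

```text
time: 31.48
tool_pos: [0.4212, 0.1675, 0.0642]
ee_rot: [-0.341, -0.619, 0.619, 0.342]
ft_force: [-3.3, -0.9, -6.3]
gripper_width: 0.0285
```

>>> {"fn": "arm_command", "kwargs": {"motion": [{"tx":0,"ty":0,"tz":-0.02,"yaw":0},{"tx":0,"ty":0,"tz":-0.04,"yaw":0},{"tx":0,"ty":0,"tz":-0.05,"yaw":0},{"tx":0,"ty":0,"tz":-0.05,"yaw":0}]}}

```text
time: 31.98
tool_pos: [0.4214, 0.1674, 0.0593]
ee_rot: [-0.341, -0.619, 0.62, 0.341]
ft_force: [-3.7, -0.4, -5.8]
gripper_width: 0.0284
```

>>> {"fn": "arm_command", "kwargs": {"motion": [{"tx":0,"ty":0,"tz":-0.01,"yaw":0},{"tx":0,"ty":0,"tz":-0.02,"yaw":0},{"tx":0,"ty":0,"tz":-0.02,"yaw":0}]}}

```text
time: 32.35
tool_pos: [0.4215, 0.1673, 0.0575]
ee_rot: [-0.341, -0.619, 0.619, 0.341]
ft_force: [-5.2, -1.7, -4.1]
gripper_width: 0.0285
```

>>> {"fn": "arm_command", "kwargs": {"motion": [{"tx":0,"ty":0,"tz":-0.01,"yaw":0},{"tx":0,"ty":0,"tz":-0.01,"yaw":0}]}}

```text
time: 32.6
tool_pos: [0.4217, 0.1673, 0.0573]
ee_rot: [-0.341, -0.619, 0.619, 0.341]
ft_force: [-7.0, -3.1, 8.8]
gripper_width: 0.0283
```

>>> {"fn": "arm_command", "kwargs": {"motion": [{"tx":0,"ty":0,"tz":0,"yaw":0},{"tx":0,"ty":0,"tz":0,"yaw":0},{"tx":0,"ty":0,"tz":0,"yaw":0},{"tx":0,"ty":0,"tz":0,"yaw":0}], "claw": 0.65}}

```text
time: 33.1
tool_pos: [0.4223, 0.1676, 0.0566]
ee_rot: [0.342, 0.62, -0.619, -0.341]
ft_force: [0.6, -0.2, 0.0]
gripper_width: 0.0556
```

Run:
```python
from h import *
s=ctrl.read_state(); tp=s['tool_pos']; print(tp,s['time'],s['ft_force'],s['wrist_torque'].round(2),s['gripper_width'],yawdeg(s))
p,d,c=snap('wrist','w27'); M=toolM(s)
g=p.max(-1); k=(g<75).astype(np.uint8); k[:, :270]=0; k[:,375:]=0; k[:200]=0; k[320:]=0
X=cloud(c,d); t=(np.abs(X[...,2]-0.084)<0.004)&(np.hypot(X[...,0]-tp[0],X[...,1]-tp[1])<0.03)&(g<75)
P=X[t]; print(t.sum(),P.mean(0).round(4),'z med',np.median(P[:,2]) if len(P) else None)
T=(P-tp)@M*1000; print('tool range',np.percentile(T,[2,50,98],axis=0).round(1).tolist())
```

```text
[0.42231329 0.16760604 0.05659459] 33.1 [ 0.58502106 -0.16610447  0.02899545] [-0.05  0.02  0.01] 0.05562975371803994 122.29399754091737
3318 [0.4197 0.1663 0.0844] z med 0.08479014718830367
tool range [[-27.1, -30.1, -10.1], [0.5, -28.2, 3.1], [28.5, -23.9, 14.5]]
```

>>> {"fn": "arm_command", "kwargs": {"motion": [{"tx":0,"ty":0,"tz":0.1,"yaw":0},{"tx":0,"ty":0,"tz":0.3,"yaw":0},{"tx":0,"ty":0,"tz":0.6,"yaw":0},{"tx":0,"ty":0,"tz":1.0,"yaw":0}]}}

```text
time: 33.65
tool_pos: [0.421, 0.1673, 0.1574]
ee_rot: [-0.341, -0.619, 0.62, 0.342]
ft_force: [0.2, -0.0, 0.6]
gripper_width: 0.0557
```

>>> {"fn": "arm_command", "kwargs": {"motion": [{"tx":0,"ty":0,"tz":0.4,"yaw":0},{"tx":0.3,"ty":0.1,"tz":0.7,"yaw":0},{"tx":0.7,"ty":0.3,"tz":0.8,"yaw":0},{"tx":1.0,"ty":0.5,"tz":0.8,"yaw":0}]}}

```text
time: 34.15
tool_pos: [0.524, 0.2182, 0.2388]
ee_rot: [0.342, 0.62, -0.618, -0.34]
ft_force: [-0.5, 0.1, 0.5]
gripper_width: 0.0555
```

>>> {"fn": "arm_command", "kwargs": {"motion": [{"tx":0.3,"ty":0.3,"tz":0,"yaw":0},{"tx":0.5,"ty":0.4,"tz":0,"yaw":0},{"tx":0.5,"ty":0.4,"tz":0,"yaw":0}]}}

```text
time: 34.52
tool_pos: [0.5727, 0.2581, 0.2367]
ee_rot: [0.341, 0.62, -0.619, -0.341]
ft_force: [0.1, 0.3, -0.3]
gripper_width: 0.0558
```

Run:
```python
from h import *
s=ctrl.read_state(); tp=s['tool_pos']; print(tp,s['time'],s['ft_force'],s['gripper_width'],yawdeg(s))
p,d,c=snap('wrist','w28'); p2,d2,c2=snap('side','s28'); p3,d3,c3=snap('scene','sc28')
A=np.array([.5063,.2214])
print('axis px',proj(c,[*A,.092]),'knob px',proj(c,[.4221,.1675,.084]),'electr px',proj(c,[*(A+.051*np.array([np.cos(np.radians(-12.35)),np.sin(np.radians(-12.35))])),.082]))
u,v=proj(c,[*A,.09]).astype(int)
m,b=blockmask(p,(u-50,max(v-50,0),u+50,v+50))
X=cloud(c,d); b=b&(X[...,2]>0.08)&(X[...,2]<0.1)&(np.hypot(X[...,0]-A[0],X[...,1]-A[1])<0.05)
pb=np.array([onz(c,uu,vv,0.0905)[:2] for vv,uu in np.argwhere(b)]); r=rectfit(pb); print('top block blue',r,pb.mean(0).round(4),b.sum(),'z',np.median(X[b][:,2]))
```

```text
[0.57268817 0.25809333 0.23671843] 34.525 [ 0.06952522  0.33785107 -0.31547857] 0.055813037998895074 122.32956967459506
axis px [323.17297011 110.99095445] knob px [322.9575659   -5.52479011] electr px [288.04779648 148.12460986]
top block blue (array([0.50510538, 0.22266841]), 54.03621292114258, 49.25704574584961, 77.70489501953125) [0.5049 0.2222] 2912 z 0.09060596991292211
```

Run:
```python
from h import *
K=np.array([.4221,.1675])
for n in ('s28','sc28','scene0','side0'):
    p,d,c=load(n); X=cloud(c,d)
    kk=K if '28' in n else np.array([.4524,.3056])
    t=(np.hypot(X[...,0]-kk[0],X[...,1]-kk[1])<0.02)&(X[...,2]>0.05)&(X[...,2]<.12)&(p.max(-1)<90)
    if t.sum(): print(n,'knob pts',t.sum(),X[t].mean(0).round(4),'z pct',np.percentile(X[t][:,2],[50,90,98]).round(4))
    b=((p[...,2].astype(int)-p[...,0])>60)
    w=(np.hypot(X[...,0]-.5063,X[...,1]-.2214)<.05)&(X[...,2]>.045)&(X[...,2]<.12)
    if (b&w).sum(): print('  blue in nest',(b&w).sum(),X[b&w].mean(0).round(4),np.percentile(X[b&w][:,2],[2,50,98]).round(4))
    for nm,xy,rr in (('pair',(.4604,-.2185),.045),('bottle',(.745,-.03),.06),('spool',(.505,-.488),.06),('dish',(.45,.49),.06),('chan3',(.556,-.189),.03)):
        t=(np.hypot(X[...,0]-xy[0],X[...,1]-xy[1])<rr)&(X[...,2]>0.006)&(X[...,2]<.2)
        if nm in('pair','chan3'): t&=b
        print('  ',nm,t.sum(),X[t].mean(0).round(4) if t.sum() else '')
```

```text
s28 knob pts 87 [0.4203 0.1584 0.0715] z pct [0.074  0.0814 0.0826]
  blue in nest 9 [0.5203 0.2349 0.0858] [0.0822 0.0866 0.089 ]
   pair 156 [ 0.4549 -0.2175  0.0196]
   bottle 707 [ 0.7231 -0.0485  0.0704]
   spool 1532 [ 0.497  -0.496   0.0196]
   dish 157 [0.4521 0.4892 0.0144]
   chan3 0 
sc28 knob pts 58 [0.431  0.1668 0.0762] z pct [0.0801 0.0856 0.0873]
  blue in nest 195 [0.5071 0.2217 0.0898] [0.0709 0.0908 0.0955]
   pair 117 [ 0.4647 -0.2184  0.0227]
   bottle 558 [ 0.7465 -0.0242  0.0809]
   spool 429 [ 0.5036 -0.4886  0.0219]
   dish 323 [0.4449 0.4887 0.0158]
   chan3 0 
scene0 knob pts 69 [0.4608 0.3029 0.0762] z pct [0.0809 0.0853 0.0872]
   pair 116 [ 0.4644 -0.2186  0.0225]
   bottle 557 [ 0.7463 -0.0243  0.0813]
   spool 438 [ 0.5045 -0.488   0.0218]
   dish 343 [0.4458 0.4896 0.0153]
   chan3 161 [ 0.5586 -0.1898  0.0234]
side0 knob pts 65 [0.4508 0.2964 0.0709] z pct [0.0746 0.0812 0.0838]
   pair 157 [ 0.4549 -0.2174  0.0196]
   bottle 707 [ 0.7229 -0.0485  0.0706]
   spool 1525 [ 0.497  -0.4958  0.0197]
   dish 147 [0.4517 0.4927 0.0145]
   chan3 204 [ 0.5538 -0.1886  0.0194]
```

Run:
```python
from h import *
s=ctrl.read_state(); print(s['time'],s['tool_pos'],s['ft_force'])
ctrl.job_done(); print('handed in')
```

```text
34.675 [0.57058408 0.25689555 0.236544  ] [0.41000621 0.46262039 0.01475333]
the job is handed in; nothing more can be done
handed in
```

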